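# Park the glued collar at the bench timer and set its dial

### The arm

A 6-joint arm with a two-finger parallel gripper is mounted at the origin on a cart in front of the work surface, level with it; the furniture and walls round the work are solid. World frame = base frame: x ahead of the robot, y to its left, z up, the work surface at z = 0. Lengths are in mm, angles in rad, forces in N, time in s.
With the tool pointing down it reaches from about 400 to 925 mm from the base axis. Payload 12.5 kg.
Tool frame: the origin (TCP) lies on the mounting face of the last link; the fingertips stand 190 mm ahead of it and the grasp point (between the pads) lies 171 mm ahead of it (env.grasp_offset is the distance from the TCP to the grasp point, in mm); z points along the fingers, y is the direction in which the jaws open and shut (so a half turn about z gives the same grasp; the last joint's range is limited). The gripper opens to 95 mm and grips with 3 to 60 N. Pads are 20 mm wide; open, the fingers measure 119 mm over their backs; the gripper's body (75 mm by 180 mm) begins 59 mm behind the grasp point.
Start: joints at [-1.394, 0.491, 1.559, -0, 1.092, -0.106], TCP at [174.423, -600.168, 404.761] pointing down, gripper open.
Joint ranges: [-3.1, 3.1], [-0.84, 2.19], [0.05, 2.79], [-1.13, 4.28], [0.06, 2.93], [-2.69, 2.69]. Speed limits (rad/s): [2.22, 2.22, 2.79, 3.14, 3.14, 3.14].

### API

Orientations are given as [roll, pitch, yaw] about the fixed x, y, z axes, in that order (R = Rz(yaw) Ry(pitch) Rx(roll)).
In Python, from cell import env, viewer gives the robot as it stands.
- The arm moves only by the tool play_rows, never from a script. Its argument "increments" is a list of rows, each an object of numbers: "dx", "dy", "dz": the shift along the tool's x, y, z in mm; "rx", "ry", "rz": the turn, a rotation vector about the tool's x, y, z in units of 6 degrees (1.0 is 6 degrees). A call has 1 to 8 rows; each row is the pose to reach, as a shift and turn from the pose measured when the call began, along the tool's axes at that moment; what a row does not reach only later rows make up. A row lasts 1/12 s, in which the tool goes at most 41.7 mm and 7.16 degrees, less where a joint would pass 70% of its speed; a pose out of reach is approached as far as the arm can. A call with a gripper value outside its range is refused whole. "fingers" is the opening, from 0 (shut) to 1 (fully open), set as the call begins (left out, the last holds). The fingers move at their own pace and stop on an object; the grip force is fixed at half the most. Time passes only in rows, so rows that repeat a pose let the fingers close. It gives the time, the measured TCP pose, the force and the opening at its end, in the units of the state.
- env.state(): the state, without advancing time (a new reading comes with each control period).
- viewer.read_camera(name): name is "scene" or "top"; returns a dict with "image" (420x560x3 uint8, red, green, blue), "fx", "fy", "cx", "cy" (pixels), "k1" (the pictures are not rectified: a ray, as slopes to the right and down, at radius r is drawn at 1 + k1 r^2 times it, then the intrinsics apply), "rvec" (rotation vector, rad) and "tvec" (3), from world to camera coordinates, as OpenCV has them. Camera axes: x right, y down, z forward; pixel columns grow to the right and rows downward; lengths in mm; the calibration is good to about 2 mm. A picture is of the moment at which its call begins. There is no depth.
- env.job_done(): hands the job in, once; it reports no verdict.
The state is a dict: "t": time; "joints": joint angles; "qvel": joint speeds; "tau": joint torques, N m; "eef_pos": TCP position; "tcp_rot": TCP orientation; "ft_force": force on the tool from outside, world axes, zero at the start; "moment": the same for the moment, N m; "opening": opening from 0.0 (shut) to 1.0 (fully open).
Only numpy, scipy, OpenCV 4.12 (cv2) and the standard library are available. Lean on these libraries where they do the work, as an engineer would, in place of code of your own. Each camera call takes 0.05 s, during which the arm holds its last target.

### The job

The aluminium collar standing on the bench has just been glued: stand it, open end up, in the empty wide dish of the bench timer. Then set the timer: turn its stiff dial clockwise until the white pointer lines up with the long white mark on the front of the housing. The timer stands loose on the bench and skids round with the dial unless you press the dial down while turning; leave it standing where it is, with the bearing still in the small dish, and do not disturb the small bottle and the steel ring just behind it.

Things in the scene. Friction and masses are not known exactly. Their poses are not given: they have to be found in the camera images.
- timer: Loose bench timer, 0.25 kg, on rubber feet: round grey housing (86 mm across, top 70 mm above the bench) between a wide dish at its +y end and a small dish at its -y end, 209 mm long in all. Origin on the bench under the dial's axis; z up, front with the long mark at -x. Turning the dial unpressed spins it (feet hold about 0.13 N m); pressed down with 6 N or more it stays.
- timer_dish (a point): Centre of the wide dish's floor, 30 mm above the bench and 74 mm from the dial's axis; inner diameter 55 mm, wall 3.5 mm, rim 6 mm above the floor. Axes as the timer's.
- timer_small_dish (a point): Centre of the small dish's floor, 30 mm above the bench, inner diameter 37 mm; the bearing lies in it. Axes as the timer's.
- timer_mark (a point): The long white mark at the front of the housing's top edge, 42 mm from the dial's axis, 70 mm above the bench.
- dial (a joint): Angle of the dial in rad, growing clockwise seen from above; stops at 0 and 2.8. At 1.40 the pointer lines up with the long white mark; it starts at 0 to 0.4. It takes 0.22 N m to turn and stays where it is left. The scale's ticks are 0.2 apart.
- dial_centre (a point): On the dial's axis at the top face of its black disc (74 mm across, 8 mm thick, top 82 mm above the bench). On it a bar knob, 44 mm long in the pointer's direction, 28 mm thick, rising 22 mm above this point. The dial sinks up to 4 mm when pressed, on a spring (2 N to start, 10 N fully down). Press on the knob, or on the disc with fingers either side of the knob.
- dial_pointer (a point): Outer end of the white pointer, 36 mm from the axis, on the top face of the dial's disc.
- collar_centre (a point): Centre of the aluminium collar (half-way up): a round cup-like sleeve 41 mm in diameter and 41 mm high, open at the top, 0.055 kg, z up its axis. It stands on the bench between the timer and the robot; grasp it round the outside.
- bearing: Ball bearing, 32 mm across, 9 mm thick, lying in the small dish; origin at the centre of its underside.
- bottle: Small brown dropper bottle, 33 mm across, 102 mm high, standing just behind the timer; origin at the centre of its underside.
- gauge: Steel ring gauge, 65 mm across, 14 mm high, lying on the bench behind the timer; origin at the centre of its underside.
There are look-alikes about, which are no part of the job. Several things look just like the part that bears collar_centre: the one meant starts farthest to the robot's right.

How it is judged:
By the outcome, as a careful person would: the job done as asked, in the order asked, and still so for the second after the job is handed in, with the robot touching nothing.
It also fails if it takes over 48 s, if anything falls off the work surface, if the arm or the gripper's body presses on something with over 40 N, if the wrist force passes 120 N, or if a joint passes its speed limit or range.

## Working session

There is one attempt and no reset: what is moved stays moved. The work goes in short steps, Python scripts to look and compute and a tool call to move; the robot and the scene stay as the last step left them, time stands still between calls to the robot, and variables do not carry over. Pictures are saved under pics/ and viewed, and the job is handed in when it is done.

Besides the shell and the picture viewer there is one more tool, called after "Request:" as name(argument=value, ...) on one line, values as JSON. play_rows: Moves the arm, as the interface text tells. Its arguments: {"type":"object","properties":{"increments":{"type":"array","items":{"type":"object","properties":{"dx":{"type":"number"},"dy":{"type":"number"},"dz":{"type":"number"},"rx":{"type":"number"},"ry":{"type":"number"},"rz":{"type":"number"}}}},"fingers":{"type":"number"}},"required":["increments"]}

```bash
ls; mkdir -p pics
cat > h.py <<'E'
import numpy as np, cv2
from cell import env, viewer
def cam(n):
    d=viewer.read_camera(n); return d
def Rt(d):
    R=cv2.Rodrigues(np.array(d["rvec"],float))[0]; return R,np.array(d["tvec"],float).ravel()
def KD(d):
    return np.array([[d["fx"],0,d["cx"]],[0,d["fy"],d["cy"]],[0,0,1.]]),np.array([d["k1"],0,0,0,0.])
def ray(d,uv):
    K,D=KD(d);R,t=Rt(d)
    p=cv2.undistortPoints(np.array(uv,float).reshape(-1,1,2),K,D).reshape(-1,2)
    v=np.c_[p,np.ones(len(p))]@R
    return -R.T@t, v/np.linalg.norm(v,axis=1)[:,None]
def onz(d,uv,z):
    c,v=ray(d,uv); return c+v*((z-c[2])/v[:,2])[:,None]
def proj(d,P):
    K,D=KD(d); return cv2.projectPoints(np.array(P,float).reshape(-1,1,3),np.array(d["rvec"],float),np.array(d["tvec"],float),K,D)[0].reshape(-1,2)
def save(n,img,s=1,crop=None):
    if crop: img=img[crop[1]:crop[3],crop[0]:crop[2]]
    cv2.imwrite(n,cv2.cvtColor(cv2.resize(img,None,fx=s,fy=s,interpolation=cv2.INTER_CUBIC),cv2.COLOR_RGB2BGR))
E
python3 - <<'E'
from h import *
import pickle
for n in("scene","top"):
    d=cam(n); save(f"pics/{n}0.png",d["image"],1.4); pickle.dump(d,open(n+"0.pkl","wb"))
    R,t=Rt(d); print(n,-R.T@t,R[2],d["fx"],d["k1"])
print(env.state())
E
```

```text
pics
scene [-108.3945038  -748.81846631  581.47447267] [ 0.66283249  0.53335299 -0.52553561] 421.81746380259614 -0.031792006278798336
top [ 382.53529785 -261.88711412  945.26118268] [ 0.1745675   0.01623168 -0.98451141] 460.1149758055436 -0.13183907668898467
{'t': 0.1, 'joints': array([-1.39359644e+00,  4.91500113e-01,  1.55941184e+00,  6.65949018e-06,
        1.09170956e+00, -1.05573797e-01]), 'qvel': array([-0.00183968, -0.00209954, -0.00092928, -0.00050237, -0.00094523,
        0.00018882]), 'tau': array([ 1.54565427e-03, -6.13625407e+01, -2.58608437e+01,  6.93376805e-02,
        4.69661329e-02, -5.31255023e-05]), 'eef_pos': array([ 174.41956584, -600.13315247,  404.21153446]), 'tcp_rot': array([-3.14057014e+00, -1.14292997e-04,  2.82770550e-01]), 'ft_force': array([ 0.72588522, -1.07941577,  0.2228692 ]), 'moment': array([ 0.00614708, -0.00414312,  0.01578122]), 'opening': 1.0002779447587637}
```

View pics/scene0.png

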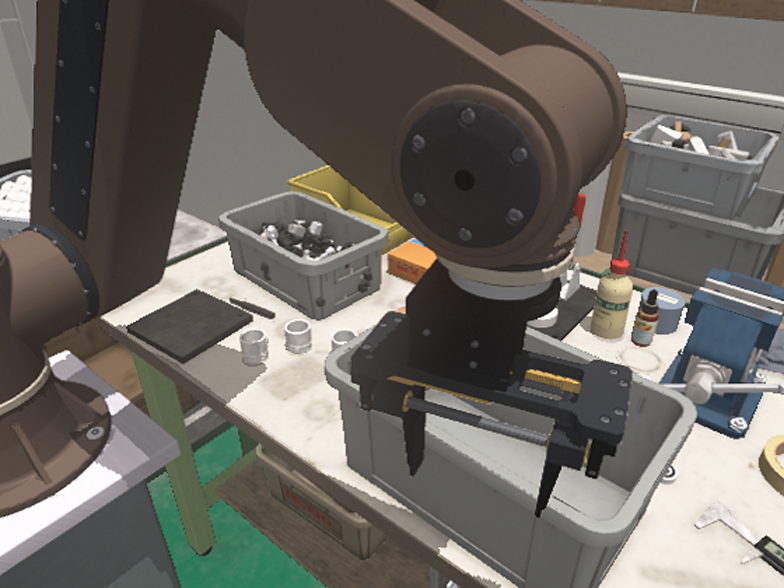

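View pics/top0.png

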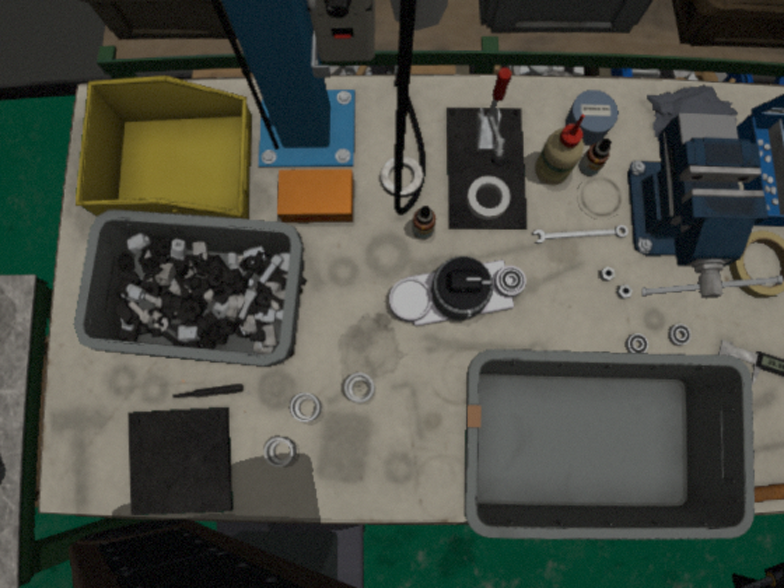

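Run:
```python
from h import *
import pickle
d=pickle.load(open("top0.pkl","rb")); save("pics/t0z.png",d["image"],5,(240,130,400,240)); save("pics/t0c.png",d["image"],6,(180,250,290,340))
```

```text
(no output)
```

View pics/t0z.png

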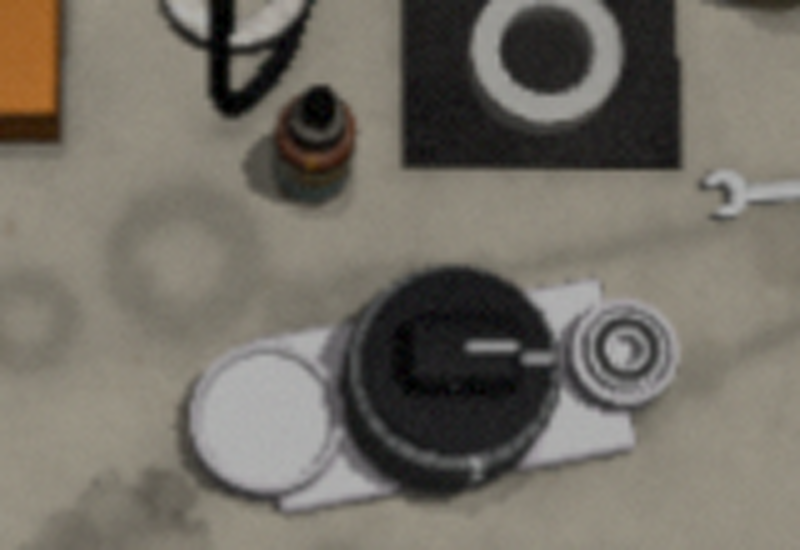

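View pics/t0c.png

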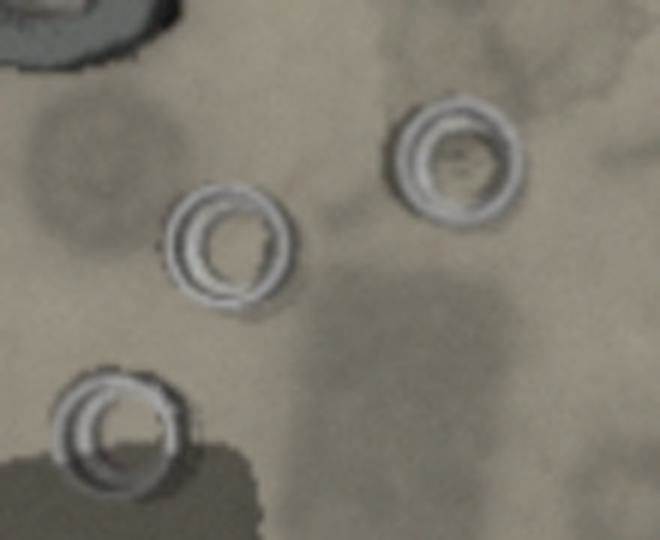

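Run:
```python
from h import *
import pickle
d=pickle.load(open("top0.pkl","rb")); img=d["image"]
g=cv2.cvtColor(img,cv2.COLOR_RGB2GRAY); h=cv2.cvtColor(img,cv2.COLOR_RGB2HSV)
def near(p,z,lim,rmin,rmax,lab):
    big=cv2.resize(g,None,fx=4,fy=4,interpolation=cv2.INTER_CUBIC)
    x,y=p; w=35
    sub=big[int(4*(y-w)):int(4*(y+w)),int(4*(x-w)):int(4*(x+w))]
    c=cv2.HoughCircles(cv2.GaussianBlur(sub,(5,5),0),cv2.HOUGH_GRADIENT,1,20,param1=80,param2=12,minRadius=rmin*4,maxRadius=rmax*4)
    if c is None: print(lab,None);return
    for q in c[0][:3]:
        uv=[(q[0]+.5)/4-.5+int(4*(x-w))/4,(q[1]+.5)/4-.5+int(4*(y-w))/4]
        P=onz(d,[uv,[uv[0]+q[2]/4,uv[1]]],z)
        print(lab,np.round(uv,1),P[0].round(1),"R",np.linalg.norm(P[1]-P[0]).round(1))
near((257,277),41,0,9,13,"collar")
near((293,214),36,0,12,18,"dish")
near((331,203),82,0,17,24,"disc")
near((364,200),36,0,8,14,"small")
# disc dark mask
m=((g<45)).astype(np.uint8); 
n,l,s,c=cv2.connectedComponentsWithStats(m)
for i in range(1,n):
    if s[i,4]>80 and 180<c[i,0]<420 and 100<c[i,1]<260: print("dark",s[i],c[i].round(1))
```

```text
collar [255.  276.8] [ 424.4 -206.3   41. ] R 18.7
dish [292.5 212.8] [ 552.7 -280.2   36. ] R 30.2
dish [296.8 215.8] [ 546.6 -288.7   36. ] R 30.9
dish [325.8 201. ] [ 576.8 -347.5   36. ] R 34.5
disc [331.  201.8] [ 565.5 -353.2   82. ] R 37.3
disc [327.  204.8] [ 559.6 -345.4   82. ] R 45.8
disc [334.5 205.5] [ 558.1 -359.8   82. ] R 45.9
small [364.8 199.8] [ 579.4 -426.7   36. ] R 21.5
small [362.2 204.2] [ 570.1 -421.3   36. ] R 28.2
small [337.2 210. ] [ 558.2 -370.4   36. ] R 25.2
dark [ 319   78   57   86 3223] [345.8 120. ]
dark [383 107  25  24 243] [391.7 119.7]
dark [341 134  16  14 180] [348.5 140.4]
dark [295 148  15  22 147] [301.3 157.8]
dark [199 153  53   6 231] [225.3 155.5]
dark [ 312  184   38   37 1049] [330.1 202.2]
dark [191 190  13  17  97] [198.5 197.8]
dark [176 201  26  24 273] [187.3 214. ]
dark [308 201  26  28 150] [318.8 220.2]
```

```bash
cat >> h.py <<'E'
from scipy.spatial.transform import Rotation as Ro
def tgt(gx,gy,gz,psi):
    """grasp-point target (world) + yaw, tool down -> increments"""
    s=env.state(); R=Ro.from_euler('xyz',s["tcp_rot"])
    T=Ro.from_euler('xyz',[np.pi,0,psi])
    go=float(np.ravel(env.grasp_offset)[-1]) if np.ndim(env.grasp_offset) else float(env.grasp_offset)
    p=np.array([gx,gy,gz+go]); d=R.inv().apply(p-s["eef_pos"]); r=(R.inv()*T).as_rotvec()/np.radians(6)
    g=s["eef_pos"]+R.apply([0,0,go])
    print("t",round(s["t"],2),"grasp",g.round(1),"rot",s["tcp_rot"].round(3),"F",s["ft_force"].round(1),"open",round(s["opening"],3))
    print("d",d.round(1),"r",r.round(2))
E
python3 - <<'E'
from h import *
import pickle
d=pickle.load(open("top0.pkl","rb"))
print(onz(d,[[335.2,223.2]],70),onz(d,[[347.4,201.4],[341,201]],82), "bottle top",onz(d,[[303.5,151]],102),"bottle base",onz(d,[[302.5,168]],0))
print("bin corner", onz(d,[[334,252],[336,380],[500,252]],150))
print("others",onz(d,[[218,291],[199.6,322]],41))
tgt(425,-207,233,1.745)
E
```

```text
[[ 525.76303349 -361.80741585   70.        ]] [[ 566.15635324 -384.79890043   82.        ]
 [ 566.9409637  -372.49443505   82.        ]] bottle top [[ 660.61435897 -300.56070191  102.        ]] bottle base [[ 656.34716487 -302.71580297    0.        ]]
bin corner [[ 462.07609137 -349.6294614   150.        ]
 [ 245.68670259 -350.27224891  150.        ]
 [ 460.23971514 -647.52798022  150.        ]]
others [[ 396.27805583 -134.02881109   41.        ]
 [ 335.98788604  -99.05854668   41.        ]]
t 0.1 grasp [ 174.4 -600.   232.9] rot [-3.141 -0.     0.283] F [ 0.7 -1.1  0.2] open 1.0
d [ 3.503e+02 -3.076e+02  3.000e-01] r [-1.000e-02 -1.000e-02 -1.396e+01]
```

Request:
play_rows(fingers=1, increments=[{"dx": 29,"dy": -26,"rz": -1.1},{"dx": 58,"dy": -51,"rz": -2.3},{"dx": 87,"dy": -77,"rz": -3.5},{"dx": 116,"dy": -102,"rz": -4.6},{"dx": 146,"dy": -128,"rz": -5.8},{"dx": 175,"dy": -154,"rz": -7},{"dx": 204,"dy": -180,"rz": -8.1},{"dx": 233,"dy": -205,"rz": -9.3}])

```text
invalid input
```

Request:
play_rows(increments=[{"dx": 29,"dy": -26,"dz": 0,"rx": 0,"ry": 0,"rz": -1.1},{"dx": 58,"dy": -51,"dz": 0,"rx": 0,"ry": 0,"rz": -2.3}])

```text
t: 0.27
eef_pos: [215.5, -534.8, 403.2]
tcp_rot: [-3.139, -0.001, 0.525]
ft_force: [1.0, 0.8, 0.4]
opening: 1.003
```

```bash
python3 -c "
from h import *
tgt(425,-207,233,1.745)"
```

```text
t 0.27 grasp [ 215.4 -534.4  231.9] rot [-3.139e+00 -1.000e-03  5.250e-01] F [1.  0.8 0.4] open 1.003
d [ 345.7 -178.5   -0.5] r [-1.000e-02 -2.000e-02 -1.165e+01]
```

Request:
play_rows(increments=[{"dx": 35,"dy": -18,"dz": 0,"rx": 0,"ry": 0,"rz": -1.15},{"dx": 70,"dy": -36,"dz": 0,"rx": 0,"ry": 0,"rz": -2.3},{"dx": 105,"dy": -54,"dz": 0,"rx": 0,"ry": 0,"rz": -3.5},{"dx": 140,"dy": -72,"dz": 0,"rx": 0,"ry": 0,"rz": -4.6},{"dx": 175,"dy": -90,"dz": 0,"rx": 0,"ry": 0,"rz": -5.8},{"dx": 210,"dy": -108,"dz": 0,"rx": 0,"ry": 0,"rz": -7},{"dx": 245,"dy": -126,"dz": 0,"rx": 0,"ry": 0,"rz": -8.1},{"dx": 280,"dy": -144,"dz": 0,"rx": 0,"ry": 0,"rz": -9.3}], fingers=1.0)

```text
t: 0.93
eef_pos: [386.0, -268.0, 403.7]
tcp_rot: [-3.141, -0.002, 1.504]
ft_force: [-0.0, 0.3, 0.3]
opening: 1.0
```

```bash
python3 -c "
from h import *
tgt(425,-207,233,1.745)
import pickle
for n in('scene','top'):
    d=cam(n); save(f'pics/{n}1.png',d['image'],1.4); pickle.dump(d,open(n+'1.pkl','wb'))
"
```

```text
t 0.93 grasp [ 385.9 -267.6  232.4] rot [-3.141e+00 -2.000e-03  1.504e+00] F [-0.   0.3  0.3] open 1.0
d [63.5 34.8 -0.5] r [-0.   -0.02 -2.3 ]
```

View pics/scene1.png

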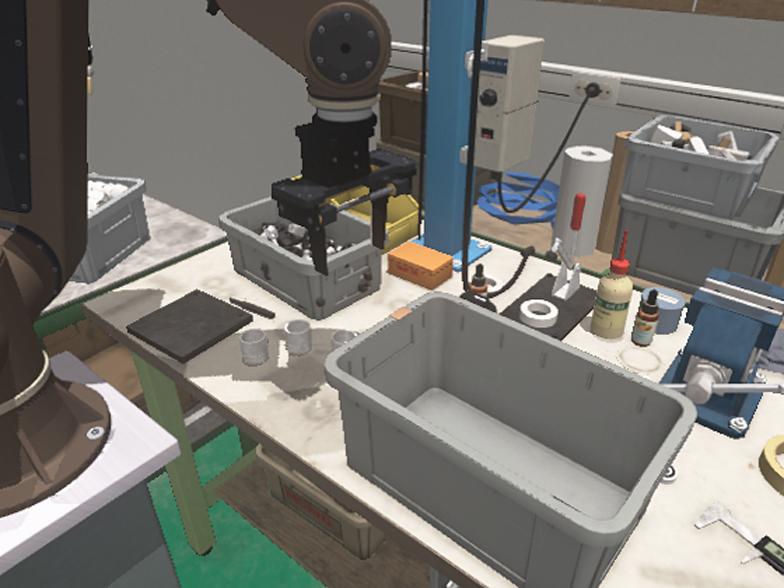

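View pics/top1.png

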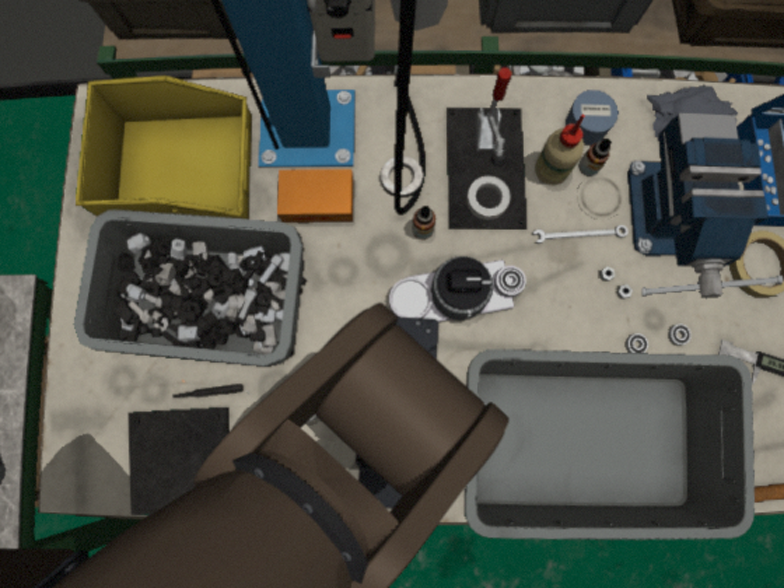

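```bash
python3 -c "
from h import *
import pickle
a=pickle.load(open('top1.pkl','rb'));b=pickle.load(open('scene1.pkl','rb'))
for uv in ([288.6,151.4],[300,122],[287,121],[288,80]):
  for z in (0,50,100,150,200,250,300,400,500):
    P=onz(a,[uv],z); print(uv,z,P.round(0)[0],(proj(b,P)*1.4).round(0))
save('pics/s1z.png',b['image'],5,(290,150,430,260))
"
```

```text
[288.6, 151.4] 0 [ 693. -273.    0.] [[471. 301.]]
[288.6, 151.4] 50 [ 677. -273.   50.] [[467. 281.]]
[288.6, 151.4] 100 [ 661. -272.  100.] [[464. 259.]]
[288.6, 151.4] 150 [ 644. -271.  150.] [[460. 236.]]
[288.6, 151.4] 200 [ 628. -271.  200.] [[455. 211.]]
[288.6, 151.4] 250 [ 611. -270.  250.] [[451. 184.]]
[288.6, 151.4] 300 [ 595. -270.  300.] [[446. 155.]]
[288.6, 151.4] 400 [ 562. -268.  400.] [[434.  89.]]
[288.6, 151.4] 500 [ 529. -267.  500.] [[421.  11.]]
[300, 122] 0 [ 761. -298.    0.] [[501. 290.]]
[300, 122] 50 [ 741. -296.   50.] [[497. 271.]]
[300, 122] 100 [ 721. -294.  100.] [[493. 251.]]
[300, 122] 150 [ 701. -293.  150.] [[488. 228.]]
[300, 122] 200 [ 681. -291.  200.] [[484. 204.]]
[300, 122] 250 [ 661. -289.  250.] [[478. 178.]]
[300, 122] 300 [ 641. -287.  300.] [[472. 150.]]
[300, 122] 400 [ 601. -283.  400.] [[459.  86.]]
[300, 122] 500 [ 561. -279.  500.] [[443.   9.]]
[287, 121] 0 [ 763. -270.    0.] [[489. 285.]]
[287, 121] 50 [ 743. -270.   50.] [[485. 266.]]
[287, 121] 100 [ 723. -269.  100.] [[481. 246.]]
[287, 121] 150 [ 703. -269.  150.] [[477. 224.]]
[287, 121] 200 [ 682. -268.  200.] [[473. 201.]]
[287, 121] 250 [ 662. -268.  250.] [[468. 175.]]
[287, 121] 300 [ 642. -267.  300.] [[462. 147.]]
[287, 121] 400 [ 602. -267.  400.] [[450.  84.]]
[287, 121] 500 [ 562. -266.  500.] [[435.   8.]]
[288, 80] 0 [ 861. -273.    0.] [[515. 267.]]
[288, 80] 50 [ 835. -272.   50.] [[511. 249.]]
[288, 80] 100 [ 810. -272.  100.] [[507. 230.]]
[288, 80] 150 [ 785. -271.  150.] [[503. 210.]]
[288, 80] 200 [ 760. -270.  200.] [[498. 188.]]
[288, 80] 250 [ 734. -270.  250.] [[492. 164.]]
[288, 80] 300 [ 709. -269.  300.] [[487. 138.]]
[288, 80] 400 [ 658. -268.  400.] [[473.  78.]]
[288, 80] 500 [ 608. -267.  500.] [[457.   6.]]
```

View pics/s1z.png

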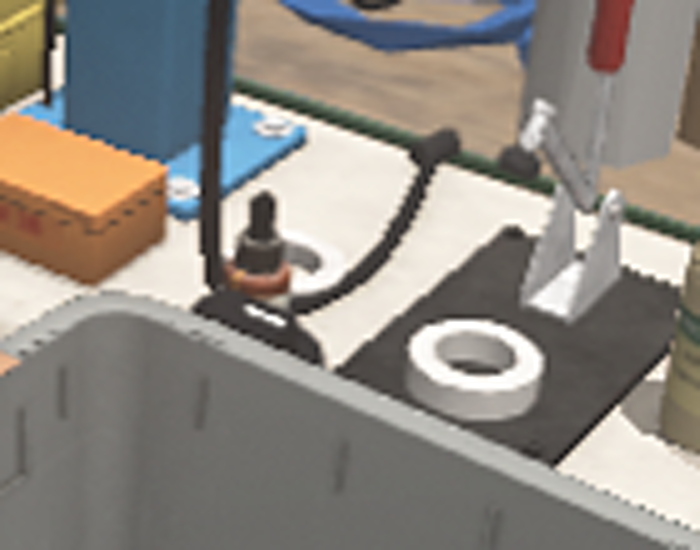

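```bash
python3 -c "
from h import *
import pickle
a=pickle.load(open('top0.pkl','rb'));b=pickle.load(open('scene1.pkl','rb'))
for z in (100,120,150,180,200):
    P=onz(a,[[338.6,297]],z); print(z,P.round(0)[0],(proj(b,P)*1.4).round(0))
g=cv2.cvtColor(a['image'],cv2.COLOR_RGB2GRAY)
big=cv2.resize(g,None,fx=8,fy=8,interpolation=cv2.INTER_CUBIC)
def sub(uv): return (np.array(uv)+.5)/8-.5
for lab,box,z in(('dish',(270,190,318,236),36),('small',(348,184,382,216),36)):
  x0,y0,x1,y1=[8*v for v in box]; s=cv2.GaussianBlur(big[y0:y1,x0:x1],(9,9),0)
  for th in (120,130,140,150,160,170,180):
    n,l,st,c=cv2.connectedComponentsWithStats((s>th).astype(np.uint8))
    for i in range(1,n):
      if st[i,4]>3000 : 
        k=cv2.findContours((l==i).astype(np.uint8),0,1)[0][0]; (cx,cy),ax,an=cv2.fitEllipse(k)
        uv=sub([cx+x0,cy+y0]); print(lab,th,st[i],uv.round(2),np.round(np.array(ax)/8,1),onz(a,[uv],z)[0].round(1), onz(a,[uv],30)[0].round(1))
"
```

```text
100 [ 385. -362.  100.] [[405. 355.]]
120 [ 385. -360.  120.] [[404. 342.]]
150 [ 385. -356.  150.] [[402. 323.]]
180 [ 385. -353.  180.] [[399. 302.]]
200 [ 385. -350.  200.] [[398. 288.]]
dish 120 [    0     0   380   336 71198] [291.9  211.58] [36.2 46.5] [ 555.1 -279.    36. ] [ 556.2 -279.2   30. ]
dish 120 [   66   310   318    58 10762] [297.   232.56] [ 6.8 46.2] [ 512.5 -289.    36. ] [ 513.3 -289.2   30. ]
dish 130 [    0    44   371   290 59479] [292.19 213.12] [32.8 44.5] [ 551.9 -279.6   36. ] [ 553.  -279.7   30. ]
dish 130 [  88  320  296   48 8677] [298.66 232.97] [ 5.7 46.5] [ 511.7 -292.3   36. ] [ 512.5 -292.5   30. ]
dish 140 [   69    46   235   256 42329] [292.9  212.45] [27.7 31.8] [ 553.3 -281.    36. ] [ 554.4 -281.2   30. ]
dish 140 [ 215  250  150   82 5221] [306.43 226.39] [ 8.2 18.3] [ 524.9 -308.    36. ] [ 525.9 -308.3   30. ]
dish 150 [   75    88   207   212 34334] [292.12 213.99] [25.6 26.5] [ 550.2 -279.5   36. ] [ 551.3 -279.6   30. ]
dish 150 [ 218  253  143   77 4407] [306.48 226.4 ] [ 7.5 17.5] [ 524.9 -308.1   36. ] [ 525.8 -308.4   30. ]
dish 
[... 870 characters left out ...]
 36. ] [ 553.9 -408.3   30. ]
small 140 [    0    12   226   199 11508] [362.94 197.58] [19.7 30.1] [ 583.9 -423.2   36. ] [ 585.2 -424.3   30. ]
small 140 [  14  193  134   63 4380] [355.63 212.76] [ 6.9 18. ] [ 552.6 -407.4   36. ] [ 553.7 -408.3   30. ]
small 150 [   0   18  221  116 6354] [361.65 193.35] [10.4 28.5] [ 592.6 -420.9   36. ] [ 594.  -421.9   30. ]
small 150 [  16  195  129   61 4037] [355.63 212.86] [ 6.6 17.4] [ 552.4 -407.4   36. ] [ 553.5 -408.3   30. ]
small 160 [   0   22   99   74 4166] [353.2  190.16] [ 7.5 12.9] [ 599.3 -403.8   36. ] [ 600.7 -404.7   30. ]
small 160 [  18  198  125   58 3635] [355.66 213.02] [ 6.2 16.9] [ 552.  -407.4   36. ] [ 553.2 -408.4   30. ]
```

```bash
python3 -c "
from h import *
tgt(425,-207,110,2.27)"
```

```text
t 1.03 grasp [ 387.1 -265.4  232.4] rot [-3.141e+00 -3.000e-03  1.508e+00] F [-0.3  0.5  0.4] open 1.001
d [ 60.8  34.1 122.6] r [ 0.   -0.03 -7.27]
```

Request:
play_rows(increments=[{"dx": 15,"dy": 9,"dz": 0,"rx": 0,"ry": 0,"rz": -1},{"dx": 30,"dy": 17,"dz": 10,"rx": 0,"ry": 0,"rz": -2},{"dx": 45,"dy": 26,"dz": 35,"rx": 0,"ry": 0,"rz": -3.1},{"dx": 61,"dy": 34,"dz": 60,"rx": 0,"ry": 0,"rz": -4.2},{"dx": 61,"dy": 34,"dz": 85,"rx": 0,"ry": 0,"rz": -5.3},{"dx": 61,"dy": 34,"dz": 105,"rx": 0,"ry": 0,"rz": -6.4},{"dx": 61,"dy": 34,"dz": 120,"rx": 0,"ry": 0,"rz": -7.27},{"dx": 61,"dy": 34,"dz": 123,"rx": 0,"ry": 0,"rz": -7.27}], fingers=1.0)

```text
t: 1.7
eef_pos: [424.5, -207.0, 278.7]
tcp_rot: [3.141, -0.006, 2.273]
ft_force: [0.4, -0.1, -1.0]
opening: 0.998
```

```bash
python3 -c "
from h import *
tgt(425,-207,31,2.27)
d=cam('scene'); save('pics/s2.png',d['image'],3,(130,170,390,360))
"
```

```text
t 1.7 grasp [ 423.9 -206.1  107.4] rot [ 3.141 -0.006  2.273] F [ 0.4 -0.1 -1. ] open 0.998
d [-0.8  0.3 76.4] r [ 0.   -0.06  0.03]
```

View pics/s2.png

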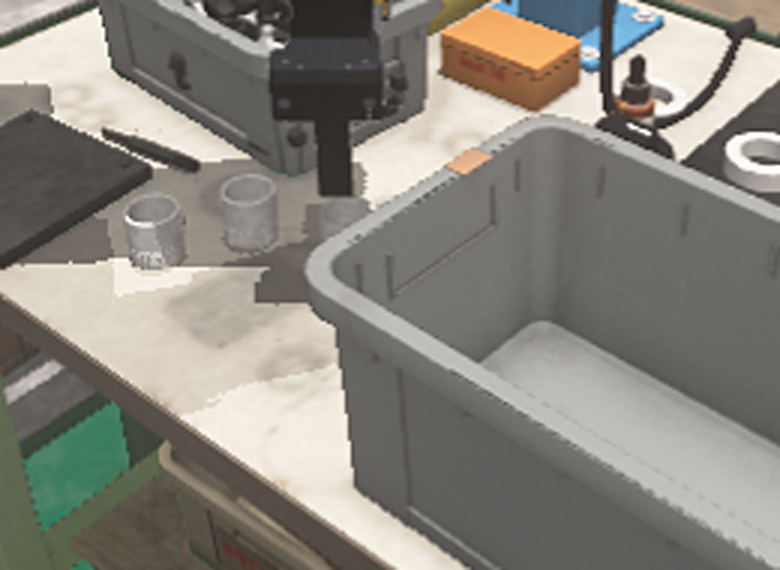

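Request:
play_rows(increments=[{"dx": 0,"dy": 0,"dz": 20,"rx": 0,"ry": 0,"rz": 0},{"dx": -1,"dy": 0,"dz": 40,"rx": 0,"ry": 0,"rz": 0},{"dx": -1,"dy": 0,"dz": 58,"rx": 0,"ry": 0,"rz": 0},{"dx": -1,"dy": 0,"dz": 70,"rx": 0,"ry": 0,"rz": 0},{"dx": -1,"dy": 0,"dz": 76,"rx": 0,"ry": 0,"rz": 0},{"dx": -1,"dy": 0,"dz": 76,"rx": 0,"ry": 0,"rz": 0},{"dx": -1,"dy": 0,"dz": 76,"rx": 0,"ry": 0,"rz": 0}], fingers=1.0)

```text
t: 2.33
eef_pos: [425.2, -207.9, 204.1]
tcp_rot: [3.141, -0.005, 2.265]
ft_force: [0.3, -0.4, 0.9]
opening: 1.002
```

Request:
play_rows(increments=[{"dx": 0,"dy": 0,"dz": 0,"rx": 0,"ry": 0,"rz": 0},{"dx": 0,"dy": 0,"dz": 0,"rx": 0,"ry": 0,"rz": 0},{"dx": 0,"dy": 0,"dz": 0,"rx": 0,"ry": 0,"rz": 0},{"dx": 0,"dy": 0,"dz": 0,"rx": 0,"ry": 0,"rz": 0},{"dx": 0,"dy": 0,"dz": 0,"rx": 0,"ry": 0,"rz": 0},{"dx": 0,"dy": 0,"dz": 0,"rx": 0,"ry": 0,"rz": 0}], fingers=0.3)

```text
t: 2.83
eef_pos: [425.2, -207.9, 204.2]
tcp_rot: [3.141, -0.005, 2.265]
ft_force: [0.2, -0.8, -0.3]
opening: 0.634
```

```bash
python3 -c "
from h import *
tgt(552,-280,150,2.27)"
```

```text
t 2.83 grasp [ 424.8 -207.1   32.9] rot [ 3.141 -0.005  2.265] F [ 0.2 -0.8 -0.3] open 0.634
d [-136.    51.4 -117.7] r [ 0.01 -0.05 -0.05]
```

Request:
play_rows(increments=[{"dx": 0,"dy": 0,"dz": 0,"rx": 0,"ry": 0,"rz": 0},{"dx": 0,"dy": 0,"dz": 0,"rx": 0,"ry": 0,"rz": 0},{"dx": 0,"dy": 0,"dz": 0,"rx": 0,"ry": 0,"rz": 0},{"dx": 0,"dy": 0,"dz": 0,"rx": 0,"ry": 0,"rz": 0},{"dx": 0,"dy": 0,"dz": 0,"rx": 0,"ry": 0,"rz": 0},{"dx": 0,"dy": 0,"dz": 0,"rx": 0,"ry": 0,"rz": 0}], fingers=0.2)

```text
t: 3.33
eef_pos: [425.2, -207.9, 204.2]
tcp_rot: [3.141, -0.005, 2.265]
ft_force: [0.2, -0.3, 0.9]
opening: 0.421
```

Request:
play_rows(increments=[{"dx": 0,"dy": 0,"dz": -8,"rx": 0,"ry": 0,"rz": 0},{"dx": 0,"dy": 0,"dz": -22,"rx": 0,"ry": 0,"rz": 0},{"dx": 0,"dy": 0,"dz": -40,"rx": 0,"ry": 0,"rz": 0},{"dx": 0,"dy": 0,"dz": -60,"rx": 0,"ry": 0,"rz": 0},{"dx": 0,"dy": 0,"dz": -80,"rx": 0,"ry": 0,"rz": 0},{"dx": 0,"dy": 0,"dz": -95,"rx": 0,"ry": 0,"rz": 0},{"dx": 0,"dy": 0,"dz": -100,"rx": 0,"ry": 0,"rz": 0}], fingers=0.2)

```text
t: 3.92
eef_pos: [425.5, -208.3, 306.6]
tcp_rot: [3.14, -0.002, 2.265]
ft_force: [0.5, -0.5, -0.6]
opening: 0.421
```

```bash
python3 -c "
from h import *
tgt(552,-280,135,2.27)
d=cam('scene'); save('pics/s3.png',d['image'],3,(130,130,390,320))
d=cam('top'); save('pics/t3.png',d['image'],3,(150,130,400,320))
import pickle
pickle.dump(d,open('top3.pkl','wb'))
"
```

```text
t 3.92 grasp [ 425.6 -207.8  135.3] rot [ 3.140e+00 -2.000e-03  2.265e+00] F [ 0.5 -0.5 -0.6] open 0.421
d [-136.    51.3    0.2] r [ 0.02 -0.02 -0.05]
```

View pics/s3.png

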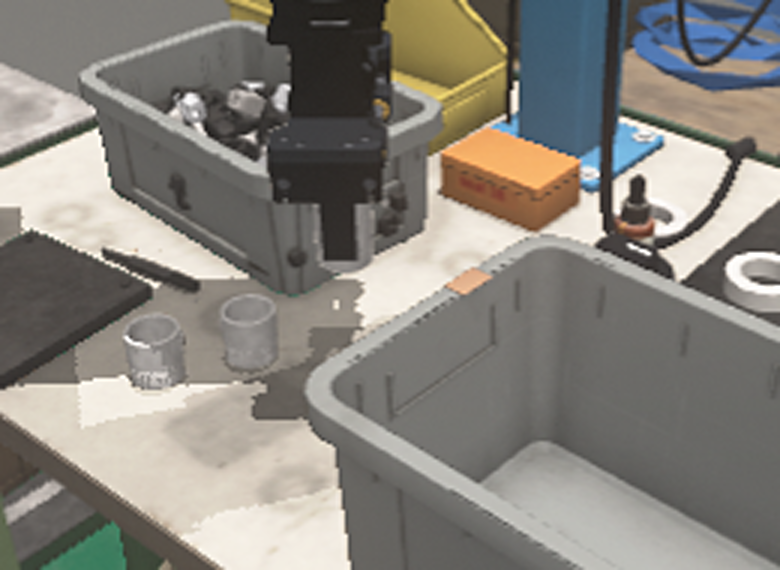

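View pics/t3.png

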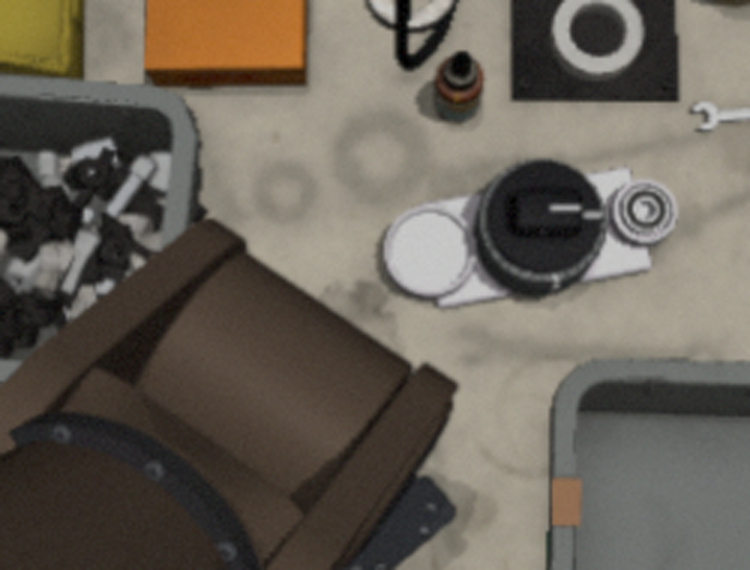

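```bash
python3 -c "
from h import *
import pickle
a=pickle.load(open('top3.pkl','rb'))
for z in (400,450,500): print(z,onz(a,np.array([[245,240],[410,365],[455,385],[215,222]])/3+[150,130],z).round(0).tolist())
"
```

```text
400 [[488.0, -199.0, 400.0], [438.0, -266.0, 400.0], [430.0, -284.0, 400.0], [495.0, -187.0, 400.0]]
450 [[478.0, -205.0, 450.0], [432.0, -265.0, 450.0], [425.0, -282.0, 450.0], [485.0, -194.0, 450.0]]
500 [[469.0, -211.0, 500.0], [427.0, -265.0, 500.0], [421.0, -280.0, 500.0], [475.0, -201.0, 500.0]]
```

Request:
play_rows(increments=[{"dx": -12,"dy": 4,"dz": 0,"rx": 0,"ry": 0,"rz": 0},{"dx": -36,"dy": 13,"dz": 0,"rx": 0,"ry": 0,"rz": 0},{"dx": -65,"dy": 24,"dz": 0,"rx": 0,"ry": 0,"rz": 0},{"dx": -95,"dy": 36,"dz": 0,"rx": 0,"ry": 0,"rz": 0},{"dx": -118,"dy": 44,"dz": 0,"rx": 0,"ry": 0,"rz": 0},{"dx": -131,"dy": 49,"dz": 0,"rx": 0,"ry": 0,"rz": 0},{"dx": -136,"dy": 51,"dz": 0,"rx": 0,"ry": 0,"rz": 0},{"dx": -136,"dy": 51,"dz": 0,"rx": 0,"ry": 0,"rz": 0}], fingers=0.2)

```text
t: 4.68
eef_pos: [551.9, -280.3, 303.2]
tcp_rot: [3.141, -0.005, 2.265]
ft_force: [-0.8, 0.2, -1.2]
opening: 0.42
```

```bash
python3 -c "
from h import *
tgt(552,-280,63.5,2.27)
d=cam('scene'); save('pics/s4.png',d['image'],3,(200,80,460,270))
"
```

```text
t 4.68 grasp [ 551.5 -279.6  131.9] rot [ 3.141 -0.005  2.265] F [-0.8  0.2 -1.2] open 0.42
d [-0.1  0.2 68.4] r [ 0.01 -0.05 -0.05]
```

View pics/s4.png

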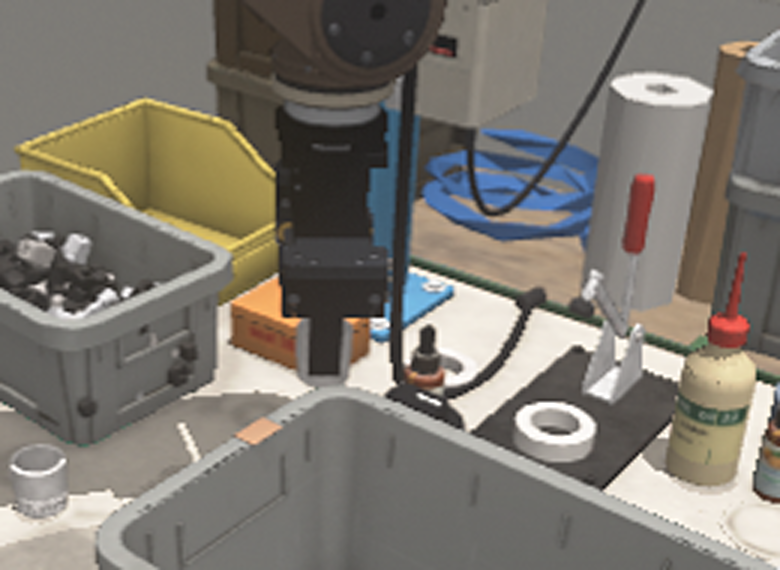

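Request:
play_rows(increments=[{"dx": 0,"dy": 0,"dz": 12,"rx": 0,"ry": 0,"rz": 0},{"dx": 0,"dy": 0,"dz": 28,"rx": 0,"ry": 0,"rz": 0},{"dx": 0,"dy": 0,"dz": 43,"rx": 0,"ry": 0,"rz": 0},{"dx": 0,"dy": 0,"dz": 54,"rx": 0,"ry": 0,"rz": 0},{"dx": 0,"dy": 0,"dz": 62,"rx": 0,"ry": 0,"rz": 0},{"dx": 0,"dy": 0,"dz": 66,"rx": 0,"ry": 0,"rz": 0},{"dx": 0,"dy": 0,"dz": 66,"rx": 0,"ry": 0,"rz": 0},{"dx": 0,"dy": 0,"dz": 66,"rx": 0,"ry": 0,"rz": 0}], fingers=0.2)

```text
t: 5.4
eef_pos: [551.1, -279.6, 237.8]
tcp_rot: [3.141, -0.005, 2.265]
ft_force: [-1.2, -0.1, -0.7]
opening: 0.424
```

```bash
python3 -c "
from h import *
tgt(552,-280,63,2.27)
d=cam('top'); save('pics/t5.png',d['image'],4,(230,120,400,260))
"
```

```text
t 5.4 grasp [ 550.7 -278.8   66.5] rot [ 3.141 -0.005  2.265] F [-1.2 -0.1 -0.7] open 0.424
d [-0.9  0.4  3.5] r [ 0.01 -0.05 -0.05]
```

View pics/t5.png

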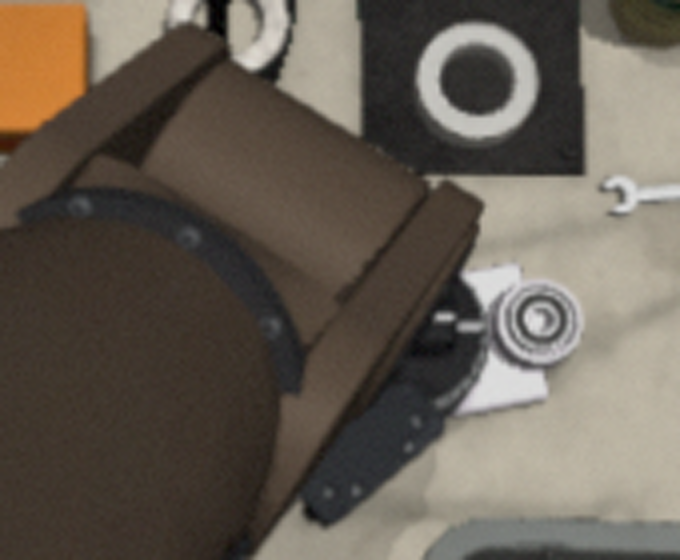

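Timer unmoved so far. Lower the last 3–4 mm and release slightly.

Request:
play_rows(increments=[{"dx": -1,"dy": 0.4,"dz": 1.5,"rx": 0,"ry": 0,"rz": 0},{"dx": -1,"dy": 0.4,"dz": 2.5,"rx": 0,"ry": 0,"rz": 0},{"dx": -1,"dy": 0.4,"dz": 3.2,"rx": 0,"ry": 0,"rz": 0},{"dx": -1,"dy": 0.4,"dz": 3.2,"rx": 0,"ry": 0,"rz": 0}], fingers=0.2)

```text
t: 5.78
eef_pos: [552.1, -280.1, 234.9]
tcp_rot: [3.141, -0.004, 2.265]
ft_force: [0.1, -0.4, -1.1]
opening: 0.419
```

Request:
play_rows(increments=[{"dx": 0,"dy": 0,"dz": 0.6,"rx": 0,"ry": 0,"rz": 0},{"dx": 0,"dy": 0,"dz": 0.8,"rx": 0,"ry": 0,"rz": 0}], fingers=0.2)

```text
t: 5.95
eef_pos: [552.1, -280.1, 234.2]
tcp_rot: [3.141, -0.004, 2.265]
ft_force: [-1.1, -0.3, 2.0]
opening: 0.422
```

Request:
play_rows(increments=[{"dx": 0,"dy": 0,"dz": 0,"rx": 0,"ry": 0,"rz": 0},{"dx": 0,"dy": 0,"dz": 0,"rx": 0,"ry": 0,"rz": 0},{"dx": 0,"dy": 0,"dz": 0,"rx": 0,"ry": 0,"rz": 0},{"dx": 0,"dy": 0,"dz": 0,"rx": 0,"ry": 0,"rz": 0}], fingers=0.58)

```text
t: 6.28
eef_pos: [552.1, -280.1, 234.2]
tcp_rot: [3.141, -0.004, 2.265]
ft_force: [0.2, 0.2, -0.4]
opening: 0.575
```

Request:
play_rows(increments=[{"dx": 0,"dy": 0,"dz": -5,"rx": 0,"ry": 0,"rz": 0},{"dx": 0,"dy": 0,"dz": -15,"rx": 0,"ry": 0,"rz": 0},{"dx": 0,"dy": 0,"dz": -32,"rx": 0,"ry": 0,"rz": 0},{"dx": 0,"dy": 0,"dz": -55,"rx": 0,"ry": 0,"rz": 0},{"dx": 0,"dy": 0,"dz": -80,"rx": 0,"ry": 0,"rz": 0},{"dx": 0,"dy": 0,"dz": -100,"rx": 0,"ry": 0,"rz": 0},{"dx": 0,"dy": 0,"dz": -110,"rx": 0,"ry": 0,"rz": 0},{"dx": 0,"dy": 0,"dz": -110,"rx": 0,"ry": 0,"rz": 0}], fingers=0.58)

```text
t: 6.95
eef_pos: [552.4, -280.6, 347.1]
tcp_rot: [3.139, 0.0, 2.265]
ft_force: [0.7, 0.3, 0.2]
opening: 0.577
```

Request:
play_rows(increments=[{"dx": 20,"dy": -20,"dz": 0,"rx": 0,"ry": 0,"rz": 0},{"dx": 45,"dy": -40,"dz": 0,"rx": 0,"ry": 0,"rz": 0},{"dx": 70,"dy": -60,"dz": 0,"rx": 0,"ry": 0,"rz": 1},{"dx": 90,"dy": -85,"dz": 0,"rx": 0,"ry": 0,"rz": 2},{"dx": 105,"dy": -110,"dz": 0,"rx": 0,"ry": 0,"rz": 3},{"dx": 115,"dy": -130,"dz": 0,"rx": 0,"ry": 0,"rz": 4},{"dx": 120,"dy": -140,"dz": 0,"rx": 0,"ry": 0,"rz": 5}], fingers=0.58)

```text
t: 7.53
eef_pos: [365.8, -277.7, 346.0]
tcp_rot: [3.141, -0.003, 1.736]
ft_force: [1.2, 0.1, -0.2]
opening: 0.584
```

```bash
python3 -c "
from h import *
tgt(565.5,-353.2,140,1.55)
import pickle
d=cam('top'); save('pics/t6.png',d['image'],4,(230,120,400,260)); pickle.dump(d,open('top6.pkl','wb'))
d=cam('scene'); save('pics/s6.png',d['image'],3,(200,80,460,270))
"
```

```text
t 7.53 grasp [ 365.8 -277.2  174.7] rot [ 3.141e+00 -3.000e-03  1.736e+00] F [ 1.2  0.1 -0.2] open 0.584
d [-107.3  184.6   34.5] r [ 0.   -0.03  1.77]
```

View pics/t6.png

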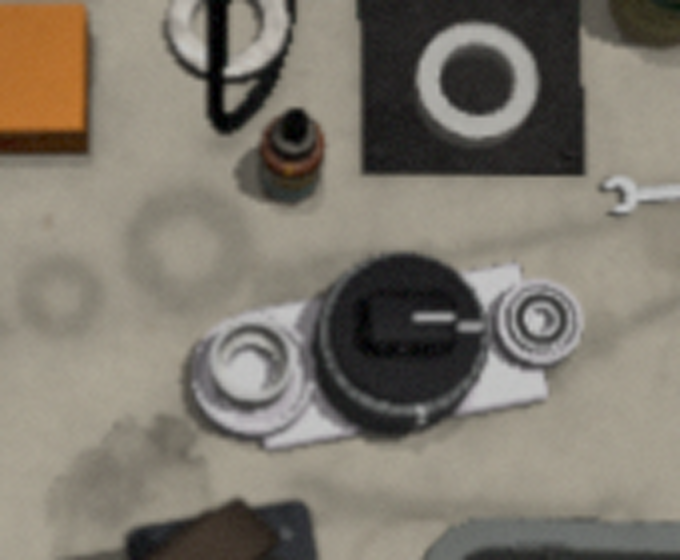

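View pics/s6.png

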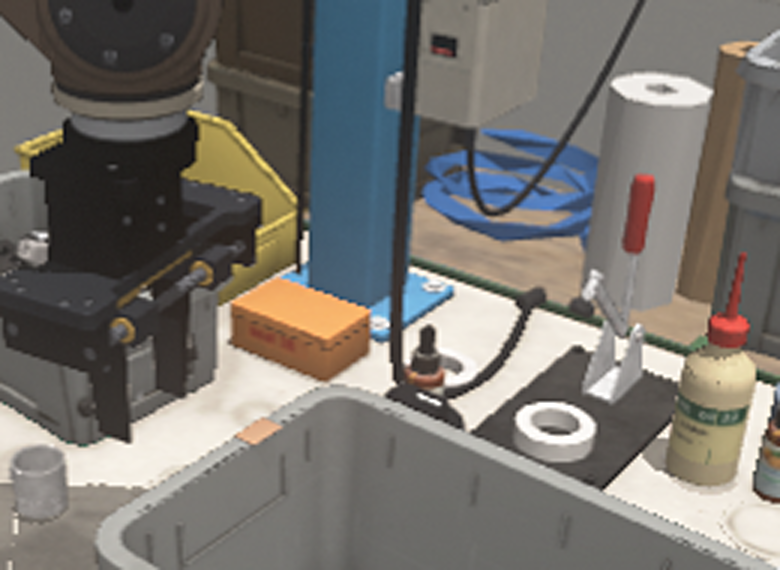

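```bash
python3 -c "
from h import *
import pickle
a=pickle.load(open('top6.pkl','rb'))
g=cv2.cvtColor(a['image'],cv2.COLOR_RGB2GRAY); F=8
big=cv2.GaussianBlur(cv2.resize(g,None,fx=F,fy=F,interpolation=cv2.INTER_CUBIC),(7,7),0)
x0,y0,x1,y1=305,178,356,228
s=big[y0*F:y1*F,x0*F:x1*F]; T=lambda q:(np.array(q,float)+.5)/F-.5+[x0,y0]
# dark disc: fit circle to right/top/left boundaries
for th in (50,60,75):
  m=(s<th).astype(np.uint8); m=cv2.morphologyEx(m,cv2.MORPH_CLOSE,np.ones((25,25)))
  n,l,st,c=cv2.connectedComponentsWithStats(m); i=1+np.argmax(st[1:,4])
  k=cv2.findContours((l==i).astype(np.uint8),0,cv2.CHAIN_APPROX_NONE)[0]; k=max(k,key=len).reshape(-1,2)
  P=onz(a,T(k),82)[:,:2]
  # upper (far) half arcs only: front side shows housing
  c0=np.array([565.5,-353.2]); 
  for it in range(6):
    d=P-c0; an=np.arctan2(d[:,1],d[:,0]); sel=(np.abs(an)<1.9)&(np.abs(np.hypot(*d.T)-37)<(5 if it<2 else 2))
    A=np.c_[2*P[sel],np.ones(sel.sum())]; so=np.linalg.lstsq(A,(P[sel]**2).sum(1),rcond=None)[0]; c0=so[:2]; R=np.sqrt(so[2]+c0@c0)
  print('disc',th,c0.round(1),R.round(1),sel.sum())
  # fixed radius? 
# white segments within disc
m=(s>95).astype(np.uint8); n,l,st,c=cv2.connectedComponentsWithStats(m)
for i in range(1,n):
  uv=T(c[i])
  if 20<st[i,4]<3000:
    k=np.argwhere(l==i)[:,::-1].astype(np.float32); v=cv2.fitLine(k,cv2.DIST_L2,0,.01,.01).ravel(); t=(k-v[2:])@v[:2]
    e=[T(v[2:]+v[:2]*t.min()),T(v[2:]+v[:2]*t.max())]
    for z in (70,82,104): print(i,st[i,4],uv.round(1),'z',z,onz(a,[uv],z)[0,:2].round(1),onz(a,e,z)[:,:2].round(1).tolist())
"
```

```text
disc 50 [ 564.9 -353. ] 36.2 451
disc 60 [ 565. -353.] 36.7 450
disc 75 [ 565.3 -352.8] 37.0 388
2 1318 [338.  198.8] z 70 [ 573.9 -368.2] [[573.8, -358.4], [573.9, -378.2]]
2 1318 [338.  198.8] z 82 [ 571.3 -366.8] [[571.2, -357.1], [571.3, -376.6]]
2 1318 [338.  198.8] z 104 [ 566.4 -364.1] [[566.4, -354.6], [566.5, -373.7]]
5 25 [314.8 214.5] z 70 [ 542.8 -322.6] [[543.4, -322.1], [542.0, -323.2]]
5 25 [314.8 214.5] z 82 [ 540.6 -321.8] [[541.2, -321.3], [539.8, -322.4]]
5 25 [314.8 214.5] z 104 [ 536.5 -320.3] [[537.1, -319.8], [535.8, -320.8]]
6 48 [346.1 215.5] z 70 [ 540.8 -383.2] [[539.8, -382.7], [541.8, -383.8]]
6 48 [346.1 215.5] z 82 [ 538.6 -381.5] [[537.7, -381.0], [539.6, -382.1]]
6 48 [346.1 215.5] z 104 [ 534.6 -378.5] [[533.7, -378.0], [535.6, -379.1]]
7 130 [321.1 219.7] z 70 [ 532.7 -334.6] [[533.8, -332.6], [531.6, -336.7]]
7 130 [321.1 219.7] z 82 [ 530.7 -333.6] [[531.7, -331.7], [529.6, -335.7]]
7 130 [321.1 219.7] z 104 [ 526.9 -331.8] [[527.9, -329.9], [525.8, -333.8]]
8 67 [340.4 220.1] z 70 [ 531.9 -372.1] [[531.3, -370.8], [532.5, -373.4]]
8 67 [340.4 220.1] z 82 [ 529.8 -370.6] [[529.3, -369.3], [530.4, -371.8]]
8 67 [340.4 220.1] z 104 [ 526.1 -367.8] [[525.5, -366.5], [526.6, -369.0]]
9 178 [325.2 221.1] z 70 [ 529.8 -342.5] [[530.0, -339.9], [529.7, -345.0]]
9 178 [325.2 221.1] z 82 [ 527.8 -341.4] [[527.9, -338.8], [527.7, -343.8]]
9 178 [325.2 221.1] z 104 [ 524.1 -339.4] [[524.2, -336.9], [524.0, -341.7]]
10 933 [334.4 222.4] z 70 [ 527.3 -360.3] [[528.2, -352.7], [526.7, -365.4]]
10 933 [334.4 222.4] z 82 [ 525.3 -359. ] [[526.2, -351.4], [524.7, -364.0]]
10 933 [334.4 222.4] z 104 [ 521.7 -356.5] [[522.6, -349.2], [521.1, -361.4]]
11 98 [328.8 222. ] z 70 [ 528.  -349.5] [[528.1, -347.6], [527.9, -351.7]]
11 98 [328.8 222. ] z 82 [ 526.  -348.3] [[526.1, -346.4], [526.0, -350.4]]
11 98 [328.8 222. ] z 104 [ 522.4 -346.1] [[522.5, -344.2], [522.3, -348.2]]
```

Request:
play_rows(increments=[{"dx": -5,"dy": 20,"dz": -8,"rx": 0,"ry": 0,"rz": 0.2},{"dx": -15,"dy": 50,"dz": -10,"rx": 0,"ry": 0,"rz": 0.4},{"dx": -30,"dy": 82,"dz": -10,"rx": 0,"ry": 0,"rz": 0.7},{"dx": -55,"dy": 112,"dz": -10,"rx": 0,"ry": 0,"rz": 1},{"dx": -80,"dy": 140,"dz": -5,"rx": 0,"ry": 0,"rz": 1.3},{"dx": -98,"dy": 165,"dz": 5,"rx": 0,"ry": 0,"rz": 1.57},{"dx": -107,"dy": 180,"dz": 20,"rx": 0,"ry": 0,"rz": 1.57},{"dx": -107,"dy": 185,"dz": 27,"rx": 0,"ry": 0,"rz": 1.57}], fingers=0.46)

```text
t: 8.3
eef_pos: [569.5, -353.0, 315.9]
tcp_rot: [-3.141, -0.004, 1.578]
ft_force: [-0.3, -0.2, -0.0]
opening: 0.46
```

```bash
python3 -c "
from h import *
tgt(565.8,-353,101,1.571)
import pickle
d=cam('top'); save('pics/t7.png',d['image'],4,(230,120,400,260))
d=cam('scene'); save('pics/s7.png',d['image'],3,(200,80,460,270))
a=pickle.load(open('top6.pkl','rb')); print(onz(a,[[252/4+230-.4,362/4+120-.4]],71))
"
```

```text
t 8.3 grasp [ 569.4 -352.4  144.6] rot [-3.141 -0.004  1.578] F [-0.3 -0.2 -0. ] open 0.46
d [-0.1 -3.6 43.6] r [-0.01 -0.04  0.06]
[[ 551.35002617 -279.74181883   71.        ]]
```

View pics/t7.png

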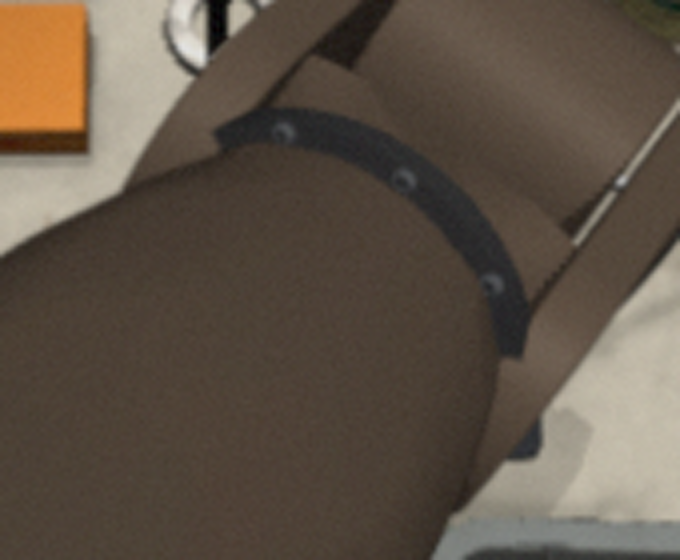

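View pics/s7.png

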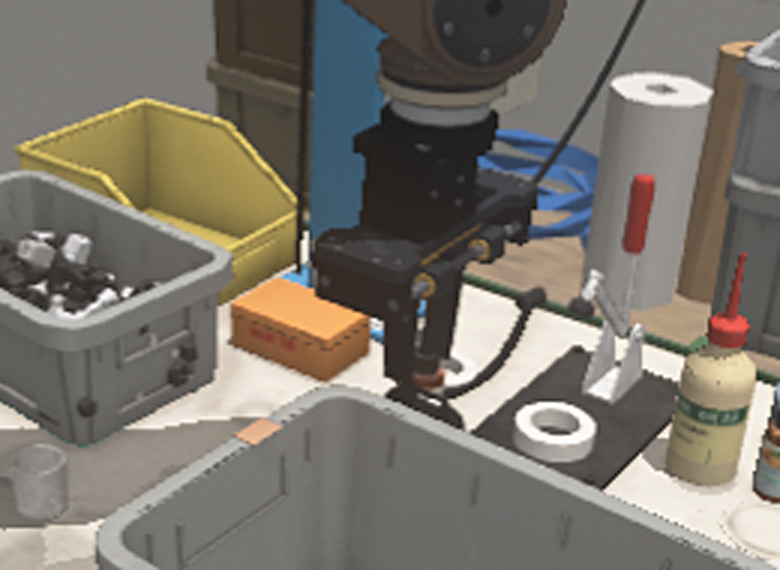

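Request:
play_rows(increments=[{"dx": 0,"dy": -3.6,"dz": 0,"rx": 0,"ry": 0,"rz": 0},{"dx": 0,"dy": -3.6,"dz": 10,"rx": 0,"ry": 0,"rz": 0},{"dx": 0,"dy": -3.6,"dz": 20,"rx": 0,"ry": 0,"rz": 0},{"dx": 0,"dy": -3.6,"dz": 30,"rx": 0,"ry": 0,"rz": 0},{"dx": 0,"dy": -3.6,"dz": 37,"rx": 0,"ry": 0,"rz": 0},{"dx": 0,"dy": -3.6,"dz": 40,"rx": 0,"ry": 0,"rz": 0},{"dx": 0,"dy": -3.6,"dz": 40,"rx": 0,"ry": 0,"rz": 0}], fingers=0.46)

```text
t: 8.98
eef_pos: [563.8, -351.6, 275.5]
tcp_rot: [-3.138, -0.006, 1.577]
ft_force: [-0.7, -0.4, 0.3]
opening: 0.46
```

```bash
python3 -c "
from h import *
tgt(565.8,-353,101,1.571)"
```

```text
t 8.98 grasp [ 563.1 -350.6  104.2] rot [-3.138 -0.006  1.577] F [-0.7 -0.4  0.3] open 0.46
d [-1.4  2.   3.2] r [-0.03 -0.06  0.06]
```

Request:
play_rows(increments=[{"dx": -1.4,"dy": 2,"dz": 1,"rx": -0.03,"ry": -0.06,"rz": 0.06},{"dx": -1.4,"dy": 2,"dz": 2,"rx": -0.03,"ry": -0.06,"rz": 0.06},{"dx": -1.4,"dy": 2,"dz": 3,"rx": -0.03,"ry": -0.06,"rz": 0.06},{"dx": -1.4,"dy": 2,"dz": 3,"rx": -0.03,"ry": -0.06,"rz": 0.06}], fingers=0.46)

```text
t: 9.32
eef_pos: [565.8, -353.0, 272.5]
tcp_rot: [-3.141, 0.0, 1.571]
ft_force: [-0.8, 0.2, 0.6]
opening: 0.459
```

```bash
python3 -c "
from h import *
tgt(565.8,-353,101,1.571)"
```

```text
t 9.32 grasp [ 565.7 -353.1  101.2] rot [-3.141  0.     1.571] F [-0.8  0.2  0.6] open 0.459
d [0.  0.  0.2] r [-0.  0. -0.]
```

Well positioned. Now close the fingers on the knob; first approach closely to check for symmetry, then press, then grip.

Request:
play_rows(increments=[{"dx": 0,"dy": 0,"dz": 1,"rx": 0,"ry": 0,"rz": 0},{"dx": 0,"dy": 0,"dz": 2,"rx": 0,"ry": 0,"rz": 0},{"dx": 0,"dy": 0,"dz": 2.5,"rx": 0,"ry": 0,"rz": 0},{"dx": 0,"dy": 0,"dz": 2.5,"rx": 0,"ry": 0,"rz": 0}], fingers=0.34)

```text
t: 9.65
eef_pos: [565.8, -353.1, 270.5]
tcp_rot: [3.141, 0.001, 1.571]
ft_force: [-1.0, 0.0, 5.2]
opening: 0.343
```

Request:
play_rows(increments=[{"dx": 0,"dy": 0,"dz": 1,"rx": 0,"ry": 0,"rz": 0},{"dx": 0,"dy": 0,"dz": 2,"rx": 0,"ry": 0,"rz": 0},{"dx": 0,"dy": 0,"dz": 2.3,"rx": 0,"ry": 0,"rz": 0}], fingers=0.34)

```text
t: 9.9
eef_pos: [565.8, -353.1, 268.8]
tcp_rot: [3.141, 0.001, 1.571]
ft_force: [-2.0, 0.9, 9.2]
opening: 0.341
```

Request:
play_rows(increments=[{"dx": 0,"dy": 0,"dz": 0.6,"rx": 0,"ry": 0,"rz": 0},{"dx": 0,"dy": 0,"dz": 0.6,"rx": 0,"ry": 0,"rz": 0},{"dx": 0,"dy": 0,"dz": 0.6,"rx": 0,"ry": 0,"rz": 0},{"dx": 0,"dy": 0,"dz": 0.6,"rx": 0,"ry": 0,"rz": 0}], fingers=0.2)

```text
t: 10.23
eef_pos: [565.6, -353.1, 269.0]
tcp_rot: [3.141, 0.002, 1.571]
ft_force: [-3.6, 0.7, 9.6]
opening: 0.288
```

Request:
play_rows(increments=[{"dx": 0,"dy": 0,"dz": 0.6,"rx": 0,"ry": 0,"rz": 0.4},{"dx": 0,"dy": 0,"dz": 0.6,"rx": 0,"ry": 0,"rz": 0.9},{"dx": 0,"dy": 0,"dz": 0.6,"rx": 0,"ry": 0,"rz": 1.4},{"dx": 0,"dy": 0,"dz": 0.6,"rx": 0,"ry": 0,"rz": 1.9},{"dx": 0,"dy": 0,"dz": 0.6,"rx": 0,"ry": 0,"rz": 2.4},{"dx": 0,"dy": 0,"dz": 0.6,"rx": 0,"ry": 0,"rz": 2.8},{"dx": 0,"dy": 0,"dz": 0.6,"rx": 0,"ry": 0,"rz": 3},{"dx": 0,"dy": 0,"dz": 0.6,"rx": 0,"ry": 0,"rz": 3}], fingers=0.2)

```text
t: 10.9
eef_pos: [565.6, -353.1, 269.2]
tcp_rot: [3.14, 0.002, 1.256]
ft_force: [-1.5, 2.5, 7.5]
opening: 0.295
```

```bash
python3 -c "
from h import *
tgt(565.6,-353.1,97.7,0.18); print(env.state()['moment'])
d=cam('top'); save('pics/t8.png',d['image'],4,(230,120,400,260))
d=cam('scene'); save('pics/s8.png',d['image'],4,(270,140,430,270))
"
```

```text
t 10.9 grasp [ 565.7 -353.4   97.9] rot [3.140e+00 2.000e-03 1.256e+00] F [-1.5  2.5  7.5] open 0.295
d [-0.   0.   0.2] r [2.000e-02 1.000e-02 1.027e+01]
[ 0.12755014  0.25678314 -0.01587069]
```

View pics/s8.png

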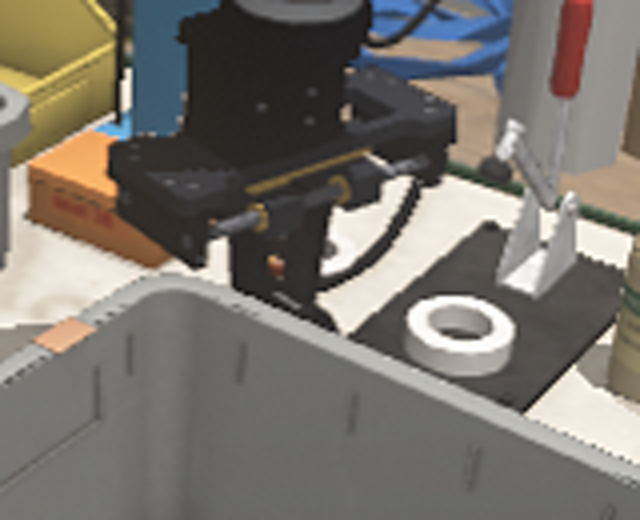

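View pics/t8.png

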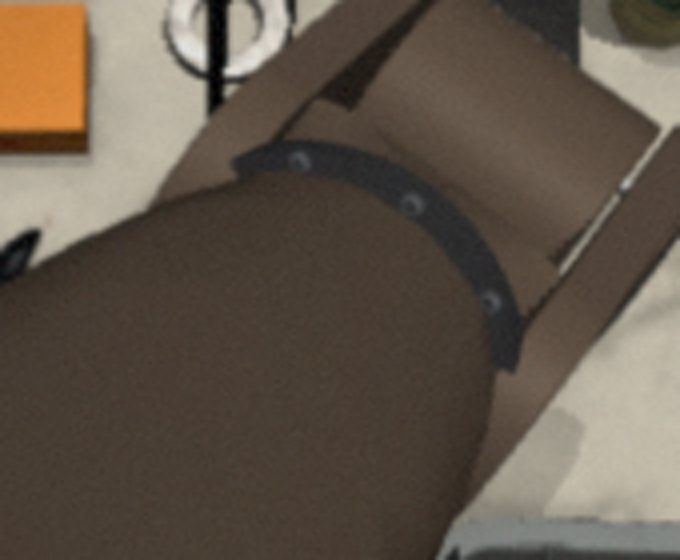

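Request:
play_rows(increments=[{"dx": 0,"dy": 0,"dz": 1,"rx": 0,"ry": 0,"rz": 0.4},{"dx": 0,"dy": 0,"dz": 1,"rx": 0,"ry": 0,"rz": 0.9},{"dx": 0,"dy": 0,"dz": 1,"rx": 0,"ry": 0,"rz": 1.4},{"dx": 0,"dy": 0,"dz": 1,"rx": 0,"ry": 0,"rz": 1.9}], fingers=0.2)

```text
t: 11.33
eef_pos: [565.6, -353.0, 269.1]
tcp_rot: [3.139, 0.002, 1.056]
ft_force: [-1.6, 1.4, 7.8]
opening: 0.294
```

```bash
python3 -c "
from h import *
tgt(565.6,-353.1,97.7,0.18); print(env.state()['moment'])
"
```

```text
t 11.33 grasp [ 565.8 -353.5   97.8] rot [3.139e+00 2.000e-03 1.056e+00] F [-1.6  1.4  7.8] open 0.294
d [-0.   0.1  0.1] r [0.03 0.   8.36]
[0.22083047 0.3139258  0.21196445]
```

Request:
play_rows(increments=[{"dx": 0,"dy": 0,"dz": 1,"rx": 0,"ry": 0,"rz": 0.5},{"dx": 0,"dy": 0,"dz": 1,"rx": 0,"ry": 0,"rz": 1},{"dx": 0,"dy": 0,"dz": 1,"rx": 0,"ry": 0,"rz": 1.5},{"dx": 0,"dy": 0,"dz": 1,"rx": 0,"ry": 0,"rz": 2},{"dx": 0,"dy": 0,"dz": 1,"rx": 0,"ry": 0,"rz": 2.5},{"dx": 0,"dy": 0,"dz": 1,"rx": 0,"ry": 0,"rz": 3},{"dx": 0,"dy": 0,"dz": 1,"rx": 0,"ry": 0,"rz": 3.5},{"dx": 0,"dy": 0,"dz": 1,"rx": 0,"ry": 0,"rz": 4}], fingers=0.2)

```text
t: 12.0
eef_pos: [565.6, -353.1, 269.0]
tcp_rot: [3.137, 0.0, 0.635]
ft_force: [-1.5, 0.5, 8.7]
opening: 0.29
```

```bash
python3 -c "
from h import *
tgt(565.6,-353.1,97.7,0.185); print(env.state()['moment'])
"
```

```text
t 12.0 grasp [ 566.  -353.7   97.7] rot [3.137 0.    0.635] F [-1.5  0.5  8.7] open 0.29
d [-0.  0.  0.] r [ 0.04 -0.01  4.3 ]
[0.2032976  0.3139913  0.25062898]
```

Request:
play_rows(increments=[{"dx": 0,"dy": 0,"dz": 1,"rx": 0.04,"ry": 0,"rz": 0.5},{"dx": 0,"dy": 0,"dz": 1,"rx": 0.04,"ry": 0,"rz": 1},{"dx": 0,"dy": 0,"dz": 1,"rx": 0.04,"ry": 0,"rz": 1.5},{"dx": 0,"dy": 0,"dz": 1,"rx": 0.04,"ry": 0,"rz": 2},{"dx": 0,"dy": 0,"dz": 1,"rx": 0.04,"ry": 0,"rz": 2.5},{"dx": 0,"dy": 0,"dz": 1,"rx": 0.04,"ry": 0,"rz": 3},{"dx": 0,"dy": 0,"dz": 1,"rx": 0.04,"ry": 0,"rz": 3.4},{"dx": 0,"dy": 0,"dz": 1,"rx": 0.04,"ry": 0,"rz": 3.7}], fingers=0.2)

```text
t: 12.67
eef_pos: [565.7, -353.6, 269.2]
tcp_rot: [3.139, -0.002, 0.246]
ft_force: [-0.8, -2.2, 8.4]
opening: 0.294
```

```bash
python3 -c "
from h import *
tgt(565.6,-353.1,97.7,0.185); print(env.state()['moment'])
"
```

```text
t 12.67 grasp [ 566.1 -353.9   97.9] rot [ 3.139e+00 -2.000e-03  2.460e-01] F [-0.8 -2.2  8.4] open 0.294
d [-0.  -0.5  0.2] r [ 0.02 -0.02  0.58]
[-0.48655271  0.31149956  0.17465414]
```

Request:
play_rows(increments=[{"dx": 0,"dy": 0,"dz": 1,"rx": 0,"ry": 0,"rz": 0.2},{"dx": 0,"dy": 0,"dz": 1,"rx": 0,"ry": 0,"rz": 0.4},{"dx": 0,"dy": 0,"dz": 1,"rx": 0,"ry": 0,"rz": 0.4},{"dx": 0,"dy": 0,"dz": 1,"rx": 0,"ry": 0,"rz": 0.4}], fingers=0.2)

```text
t: 13.0
eef_pos: [565.7, -353.6, 269.0]
tcp_rot: [3.139, -0.002, 0.204]
ft_force: [-1.7, 1.3, 8.5]
opening: 0.293
```

Request:
play_rows(increments=[{"dx": 0,"dy": 0,"dz": 0.6,"rx": 0,"ry": 0,"rz": 0},{"dx": 0,"dy": 0,"dz": 0.6,"rx": 0,"ry": 0,"rz": 0},{"dx": 0,"dy": 0,"dz": 0.6,"rx": 0,"ry": 0,"rz": 0},{"dx": 0,"dy": 0,"dz": 0.6,"rx": 0,"ry": 0,"rz": 0}], fingers=0.46)

```text
t: 13.33
eef_pos: [566.0, -354.4, 269.7]
tcp_rot: [3.135, -0.004, 0.204]
ft_force: [0.8, -4.9, 7.0]
opening: 0.45
```

Request:
play_rows(increments=[{"dx": 0,"dy": 0,"dz": -2,"rx": 0,"ry": 0,"rz": 0},{"dx": 0,"dy": 0,"dz": -8,"rx": 0,"ry": 0,"rz": 0},{"dx": 0,"dy": 0,"dz": -20,"rx": 0,"ry": 0,"rz": 0},{"dx": 0,"dy": 0,"dz": -40,"rx": 0,"ry": 0,"rz": 0},{"dx": 0,"dy": 0,"dz": -60,"rx": 0,"ry": 0,"rz": 0},{"dx": 0,"dy": 0,"dz": -75,"rx": 0,"ry": 0,"rz": 0},{"dx": 0,"dy": 0,"dz": -85,"rx": 0,"ry": 0,"rz": 0},{"dx": 0,"dy": 0,"dz": -90,"rx": 0,"ry": 0,"rz": 0}], fingers=0.46)

```text
t: 14.0
eef_pos: [565.5, -353.8, 361.7]
tcp_rot: [3.134, -0.005, 0.204]
ft_force: [-0.1, -0.1, -0.1]
opening: 0.456
```

```bash
python3 -c "
from h import *
tgt(400,-230,187,0.2)"
```

```text
t 14.0 grasp [ 566.7 -354.9  190.4] rot [ 3.134 -0.005  0.204] F [-0.1 -0.1 -0.1] open 0.456
d [-137.  -154.8    1.4] r [ 0.08 -0.05  0.04]
```

Request:
play_rows(increments=[{"dx": -15,"dy": -17,"dz": -15,"rx": 0,"ry": 0,"rz": 0},{"dx": -37,"dy": -42,"dz": -15,"rx": 0,"ry": 0,"rz": 0},{"dx": -62,"dy": -70,"dz": -15,"rx": 0,"ry": 0,"rz": 0},{"dx": -87,"dy": -98,"dz": -15,"rx": 0,"ry": 0,"rz": 0},{"dx": -112,"dy": -125,"dz": -15,"rx": 0,"ry": 0,"rz": 0},{"dx": -130,"dy": -145,"dz": -15,"rx": 0,"ry": 0,"rz": 0},{"dx": -140,"dy": -155,"dz": -15,"rx": 0,"ry": 0,"rz": 0},{"dx": -140,"dy": -155,"dz": -15,"rx": 0,"ry": 0,"rz": 0}], fingers=0.46)

```text
t: 14.67
eef_pos: [395.0, -228.7, 374.7]
tcp_rot: [3.135, -0.004, 0.204]
ft_force: [0.9, -0.5, 1.4]
opening: 0.464
```

```bash
cat > m.py <<'E'
from h import *
import pickle,sys
n=sys.argv[1]
d=cam('top'); save(f'pics/{n}.png',d['image'],5,(260,140,400,250)); pickle.dump(d,open(n+'.pkl','wb'))
save(f'pics/{n}z.png',d['image'],12,(305,180,360,230))
E
python3 m.py t9
```

```text
(no output)
```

View pics/t9.png

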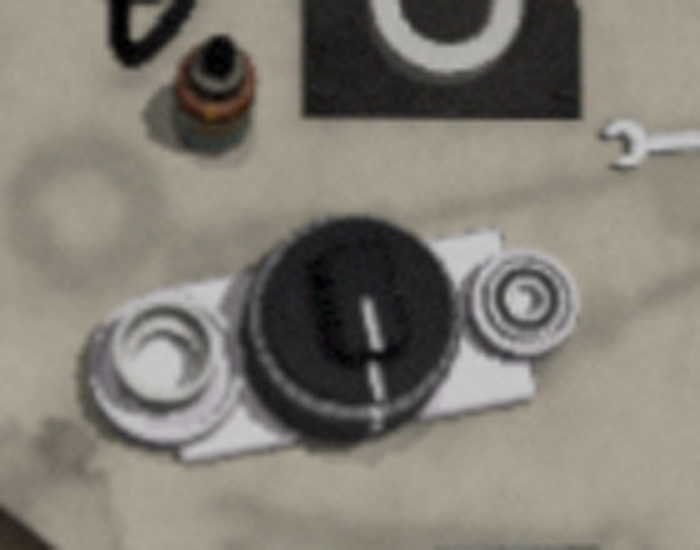

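View pics/t9z.png

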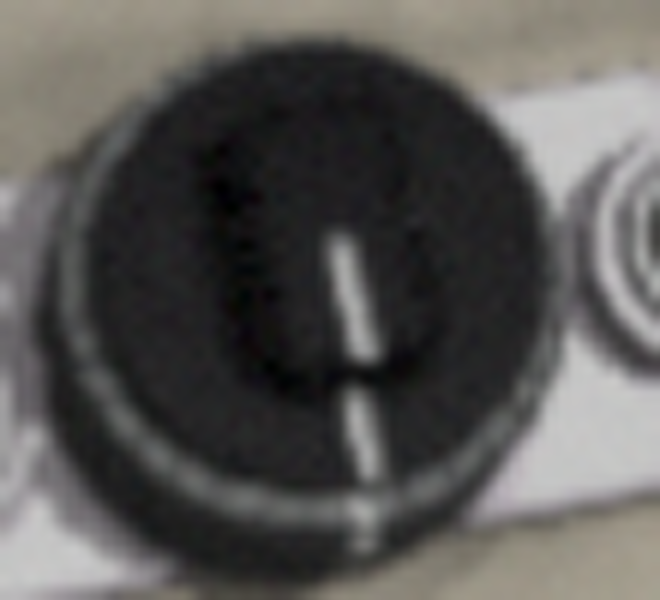

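```bash
cat > ang.py <<'E'
from h import *
import pickle,sys
a=pickle.load(open(sys.argv[1]+'.pkl','rb'))
g=cv2.cvtColor(a['image'],cv2.COLOR_RGB2GRAY).astype(float); F=12
x0,y0,x1,y1=305,180,360,230
s=cv2.resize(g[y0:y1,x0:x1],None,fx=F,fy=F,interpolation=cv2.INTER_CUBIC)
T=lambda q:(np.array(q,float)+.5)/F-.5+[x0,y0]
pts={}
def centers(r0,r1,c0,c1,th):
    out=[]
    for r in range(r0,r1,4):
        w=s[r,c0:c1]; w=np.clip(w-th,0,None)
        if w.sum()>50: out.append([c0+(w*np.arange(len(w))).sum()/w.sum(),r])
    return np.array(out)
C=np.array([565.4,-353.0])
for lab,r,c,z,th in(('knobline',(250,350),(300,410),104,60),('pointer',(396,480),(325,410),82,70),('mark',(500,550),(335,400),70,95),('mark_low',(525,550),(335,400),65,95)):
    q=centers(*r,*c,th); P=onz(a,T(q),z)[:,:2]
    dv=P[-1]-P[0]; v=cv2.fitLine(P.astype(np.float32),cv2.DIST_L2,0,.01,.01).ravel()
    v2=v[:2]*np.sign(v[:2]@dv); an=np.arctan2(v2[1],v2[0])%(2*np.pi)-np.pi
    rel=P-C; 
    print(lab,len(q),q[0].round(),q[-1].round(),'line yaw',an.round(3),'radial yaw',(np.arctan2(rel[:,1],rel[:,0])%(2*np.pi)-np.pi)[[0,len(P)//2,-1]].round(3),'r',np.hypot(*rel.T)[[0,-1]].round(1),P[[0,-1]].round(1).tolist())
E
python3 ang.py t9
```

```text
knobline 25 [342. 250.] [362. 346.] line yaw 0.198 radial yaw [0.738 0.305 0.264] r [ 2.7 17.8] [[563.4, -354.8], [548.2, -357.6]]
pointer 21 [356. 396.] [371. 476.] line yaw 0.183 radial yaw [0.274 0.238 0.232] r [21.8 34.8] [[544.4, -358.9], [531.5, -361.0]]
mark 13 [364. 500.] [364. 548.] line yaw 0.025 radial yaw [0.225 0.208 0.183] r [36.7 44.3] [[529.7, -361.2], [521.8, -361.1]]
mark_low 6 [365. 525.] [364. 545.] line yaw -0.102 radial yaw [0.226 0.213 0.202] r [40.  43.2] [[526.4, -362.0], [523.1, -361.7]]
```

```bash
python3 -c "
from h import *
import pickle
a=pickle.load(open('top6.pkl','rb'));b=pickle.load(open('t9.pkl','rb'))
G=lambda d:cv2.cvtColor(d['image'],cv2.COLOR_RGB2GRAY).astype(np.float32)
A,B=G(a),G(b)
for lab,(x0,y0,x1,y1) in dict(small=(352,184,382,216),dish=(272,192,308,234),bottle=(292,145,314,172),gauge=(268,110,306,142),mark=(330,215,341,227)).items():
    t=A[y0:y1,x0:x1]; t=cv2.resize(t,None,fx=8,fy=8,interpolation=cv2.INTER_CUBIC)
    w=cv2.resize(B[y0-4:y1+4,x0-4:x1+4],None,fx=8,fy=8,interpolation=cv2.INTER_CUBIC)
    r=cv2.matchTemplate(w,t,cv2.TM_CCOEFF_NORMED); _,m,_,l=cv2.minMaxLoc(r); print(lab,round(m,3),np.array(l)/8-4)
"
```

```text
small 0.998 [0. 0.]
dish 0.999 [0. 0.]
bottle 0.999 [0. 0.]
gauge 0.999 [0. 0.]
mark 0.616 [0.    0.125]
```

```bash
python3 -c "
from h import *
tgt(565.7,-353.5,150,0.204)"
```

```text
t 14.72 grasp [ 397.6 -231.   203.6] rot [ 3.134 -0.005  0.204] F [ 0.7 -0.4  0.3] open 0.457
d [140.5 155.   55.6] r [ 0.08 -0.05 -0.  ]
```

Request:
play_rows(increments=[{"dx": 15,"dy": 17,"dz": 0,"rx": 0.08,"ry": -0.05,"rz": 0},{"dx": 38,"dy": 42,"dz": 0,"rx": 0.08,"ry": -0.05,"rz": 0},{"dx": 63,"dy": 70,"dz": 0,"rx": 0.08,"ry": -0.05,"rz": 0},{"dx": 88,"dy": 98,"dz": 5,"rx": 0.08,"ry": -0.05,"rz": 0},{"dx": 113,"dy": 125,"dz": 15,"rx": 0.08,"ry": -0.05,"rz": 0},{"dx": 131,"dy": 145,"dz": 30,"rx": 0.08,"ry": -0.05,"rz": 0},{"dx": 140,"dy": 155,"dz": 45,"rx": 0.08,"ry": -0.05,"rz": 0},{"dx": 140,"dy": 155,"dz": 55,"rx": 0.08,"ry": -0.05,"rz": 0}], fingers=0.46)

```text
t: 15.38
eef_pos: [567.4, -355.4, 318.9]
tcp_rot: [-3.14, 0.0, 0.204]
ft_force: [0.2, -0.6, -0.8]
opening: 0.463
```

```bash
python3 -c "
from h import *
tgt(565.7,-353.5,106,0.204)"
```

```text
t 15.38 grasp [ 567.3 -355.3  147.6] rot [-3.14   0.     0.204] F [ 0.2 -0.6 -0.8] open 0.463
d [-1.3 -2.2 41.6] r [-0.01  0.   -0.  ]
```

Request:
play_rows(increments=[{"dx": -1.3,"dy": -2.2,"dz": 0,"rx": 0,"ry": 0,"rz": 0},{"dx": -1.3,"dy": -2.2,"dz": 8,"rx": 0,"ry": 0,"rz": 0},{"dx": -1.3,"dy": -2.2,"dz": 18,"rx": 0,"ry": 0,"rz": 0},{"dx": -1.3,"dy": -2.2,"dz": 28,"rx": 0,"ry": 0,"rz": 0},{"dx": -1.3,"dy": -2.2,"dz": 37,"rx": 0,"ry": 0,"rz": 0},{"dx": -1.3,"dy": -2.2,"dz": 41,"rx": 0,"ry": 0,"rz": 0},{"dx": -1.3,"dy": -2.2,"dz": 42,"rx": 0,"ry": 0,"rz": 0},{"dx": -1.3,"dy": -2.2,"dz": 42,"rx": 0,"ry": 0,"rz": 0}], fingers=0.46)

```text
t: 16.05
eef_pos: [565.7, -353.5, 276.8]
tcp_rot: [-3.14, 0.0, 0.204]
ft_force: [0.4, -0.2, 0.1]
opening: 0.46
```

```bash
python3 -c "
from h import *
tgt(565.7,-353.5,101,0.204)"
```

```text
t 16.05 grasp [ 565.6 -353.3  105.5] rot [-3.14   0.     0.204] F [ 0.4 -0.2  0.1] open 0.46
d [ 0.  -0.   4.5] r [-0.01  0.   -0.  ]
```

Request:
play_rows(increments=[{"dx": 0,"dy": 0,"dz": 2,"rx": 0,"ry": 0,"rz": 0},{"dx": 0,"dy": 0,"dz": 4,"rx": 0,"ry": 0,"rz": 0},{"dx": 0,"dy": 0,"dz": 6,"rx": 0,"ry": 0,"rz": 0},{"dx": 0,"dy": 0,"dz": 8,"rx": 0,"ry": 0,"rz": 0},{"dx": 0,"dy": 0,"dz": 8.3,"rx": 0,"ry": 0,"rz": 0},{"dx": 0,"dy": 0,"dz": 8.3,"rx": 0,"ry": 0,"rz": 0}], fingers=0.34)

```text
t: 16.55
eef_pos: [565.8, -353.7, 269.3]
tcp_rot: [3.142, -0.0, 0.204]
ft_force: [-1.3, -0.8, 7.7]
opening: 0.34
```

Request:
play_rows(increments=[{"dx": 0,"dy": 0,"dz": 0.8,"rx": 0,"ry": 0,"rz": 0},{"dx": 0,"dy": 0,"dz": 0.8,"rx": 0,"ry": 0,"rz": 0},{"dx": 0,"dy": 0,"dz": 0.8,"rx": 0,"ry": 0,"rz": 0},{"dx": 0,"dy": 0,"dz": 0.8,"rx": 0,"ry": 0,"rz": 0}], fingers=0.2)

```text
t: 16.88
eef_pos: [565.9, -353.8, 269.5]
tcp_rot: [3.14, -0.001, 0.204]
ft_force: [-0.9, -0.3, 7.2]
opening: 0.294
```

```bash
python3 -c "
from h import *
tgt(565.7,-353.5,97.5,0.177); print(env.state()['moment'])"
```

```text
t 16.88 grasp [ 566.2 -354.    98.2] rot [ 3.14e+00 -1.00e-03  2.04e-01] F [-0.9 -0.3  7.2] open 0.294
d [-0.2 -0.3  0.7] r [ 0.01 -0.01  0.26]
[0.12036648 0.17544516 0.14676534]
```

Request:
play_rows(increments=[{"dx": 0,"dy": 0,"dz": 1.2,"rx": 0,"ry": 0,"rz": 0},{"dx": 0,"dy": 0,"dz": 1.2,"rx": 0,"ry": 0,"rz": 0.1},{"dx": 0,"dy": 0,"dz": 1.2,"rx": 0,"ry": 0,"rz": 0.2},{"dx": 0,"dy": 0,"dz": 1.2,"rx": 0,"ry": 0,"rz": 0.28},{"dx": 0,"dy": 0,"dz": 1.2,"rx": 0,"ry": 0,"rz": 0.28}], fingers=0.2)

```text
t: 17.3
eef_pos: [565.9, -353.7, 269.2]
tcp_rot: [3.14, -0.002, 0.174]
ft_force: [-2.7, 1.4, 8.8]
opening: 0.294
```

Request:
play_rows(increments=[{"dx": 0,"dy": 0,"dz": 0.6,"rx": 0,"ry": 0,"rz": 0},{"dx": 0,"dy": 0,"dz": 0.6,"rx": 0,"ry": 0,"rz": 0},{"dx": 0,"dy": 0,"dz": 0.6,"rx": 0,"ry": 0,"rz": 0},{"dx": 0,"dy": 0,"dz": 0.6,"rx": 0,"ry": 0,"rz": 0}], fingers=0.46)

```text
t: 17.63
eef_pos: [566.2, -354.4, 269.8]
tcp_rot: [3.137, -0.004, 0.174]
ft_force: [1.4, -4.0, 7.4]
opening: 0.45
```

Request:
play_rows(increments=[{"dx": 0,"dy": 0,"dz": -2,"rx": 0,"ry": 0,"rz": 0},{"dx": 0,"dy": 0,"dz": -8,"rx": 0,"ry": 0,"rz": 0},{"dx": 0,"dy": 0,"dz": -20,"rx": 0,"ry": 0,"rz": 0},{"dx": 0,"dy": 0,"dz": -40,"rx": 0,"ry": 0,"rz": 0},{"dx": 0,"dy": 0,"dz": -60,"rx": 0,"ry": 0,"rz": 0},{"dx": 0,"dy": 0,"dz": -80,"rx": 0,"ry": 0,"rz": 0},{"dx": 0,"dy": 0,"dz": -95,"rx": 0,"ry": 0,"rz": 0},{"dx": 0,"dy": 0,"dz": -105,"rx": 0,"ry": 0,"rz": 0}], fingers=0.46)

```text
t: 18.3
eef_pos: [565.6, -353.8, 377.4]
tcp_rot: [3.135, -0.005, 0.175]
ft_force: [0.6, -0.3, -0.3]
opening: 0.46
```

Request:
play_rows(increments=[{"dx": -15,"dy": -17,"dz": 0,"rx": 0,"ry": 0,"rz": 0},{"dx": -37,"dy": -42,"dz": 0,"rx": 0,"ry": 0,"rz": 0},{"dx": -62,"dy": -70,"dz": 0,"rx": 0,"ry": 0,"rz": 0},{"dx": -87,"dy": -98,"dz": 0,"rx": 0,"ry": 0,"rz": 0},{"dx": -112,"dy": -125,"dz": 0,"rx": 0,"ry": 0,"rz": 0},{"dx": -130,"dy": -145,"dz": 0,"rx": 0,"ry": 0,"rz": 0},{"dx": -140,"dy": -155,"dz": 0,"rx": 0,"ry": 0,"rz": 0},{"dx": -140,"dy": -155,"dz": 0,"rx": 0,"ry": 0,"rz": 0}], fingers=0.46)

```text
t: 18.97
eef_pos: [399.0, -223.8, 376.2]
tcp_rot: [3.136, -0.005, 0.175]
ft_force: [1.0, 0.7, -0.3]
opening: 0.459
```

```bash
python3 m.py t10; python3 ang.py t10;  python3 -c "
from h import *
import pickle
a=pickle.load(open('top6.pkl','rb'));b=pickle.load(open('t10.pkl','rb'))
G=lambda d:cv2.cvtColor(d['image'],cv2.COLOR_RGB2GRAY).astype(np.float32)
A,B=G(a),G(b)
for lab,(x0,y0,x1,y1) in dict(small=(352,184,382,216),dish=(272,192,308,234),bottle=(292,145,314,172),gauge=(268,110,306,142)).items():
    t=cv2.resize(A[y0:y1,x0:x1],None,fx=8,fy=8,interpolation=cv2.INTER_CUBIC)
    w=cv2.resize(B[y0-4:y1+4,x0-4:x1+4],None,fx=8,fy=8,interpolation=cv2.INTER_CUBIC)
    r=cv2.matchTemplate(w,t,cv2.TM_CCOEFF_NORMED); _,m,_,l=cv2.minMaxLoc(r); print(lab,round(m,3),np.array(l)/8-4)
"
```

```text
knobline 25 [340. 250.] [359. 346.] line yaw 0.181 radial yaw [0.666 0.277 0.233] r [ 2.5 17.7] [[563.4, -354.5], [548.2, -357.1]]
pointer 21 [351. 396.] [364. 476.] line yaw 0.154 radial yaw [0.242 0.216 0.205] r [21.6 34.6] [[544.4, -358.2], [531.5, -360.0]]
mark 13 [365. 500.] [364. 548.] line yaw 0.01 radial yaw [0.232 0.209 0.184] r [36.7 44.3] [[529.7, -361.4], [521.8, -361.1]]
mark_low 7 [366. 525.] [364. 549.] line yaw -0.087 radial yaw [0.227 0.211 0.199] r [40.  43.8] [[526.4, -362.0], [522.5, -361.6]]
small 0.998 [0. 0.]
dish 0.999 [0. 0.]
bottle 0.999 [0. 0.]
gauge 0.999 [0. 0.]
```

View pics/t10z.png

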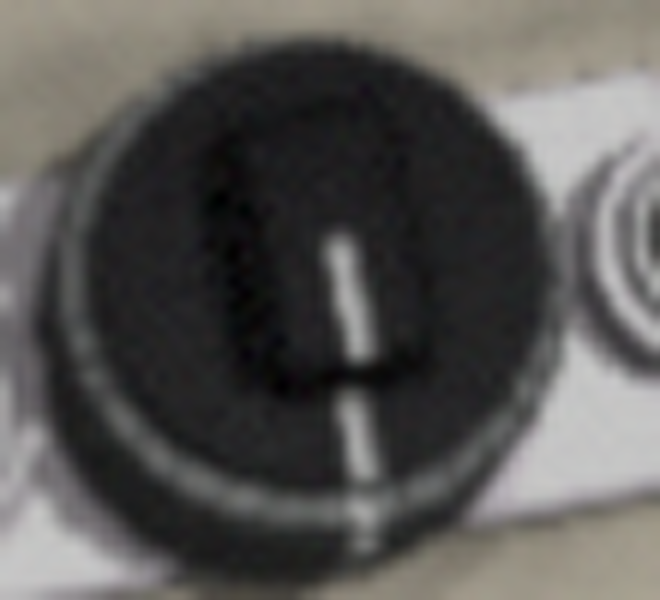

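View pics/t10.png

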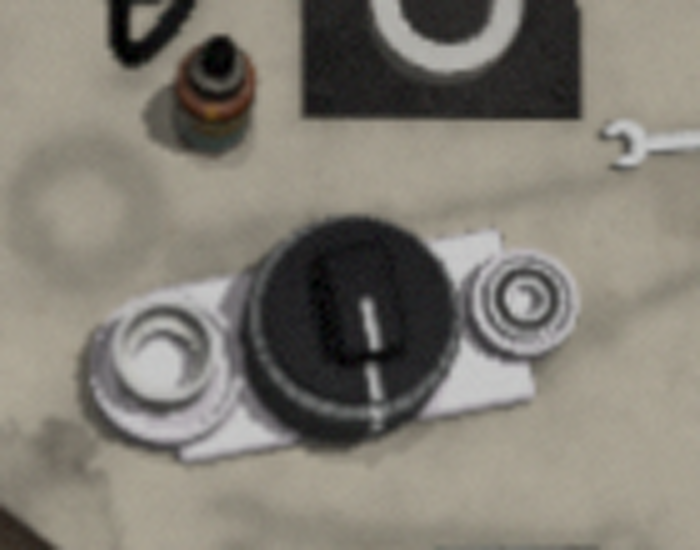

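The picture shows the pointer (crop pixels 351,396 to 364,476) running into the long mark (about 364,525). The measured angles are 0.205 rad for the pointer and about 0.205 for the mark. The collar stands in the wide dish, and nothing else has shifted. I'm handing in.

```bash
python3 -c "
from cell import env
print(env.job_done())"
```

```text
the job is handed in; nothing more can be done
None
```

I placed the glued collar in the timer's wide dish, then turned the dial clockwise to the long mark, and handed the job in at about 19 s. No verdict was reported.

- **Collar:** I took the one farthest to the robot's right and stood it open end up. Its measured centre is (551, -280), within about 1 mm of the dish centre.
- **Dial:** I turned it about 1.37 rad while pressing with 7–10 N. A look then showed the pointer 0.02–0.03 rad short, so I gripped again and turned it 0.03 rad more.
- **Last picture, alignment:** The pointer end and the long mark both lie at about 0.205 rad from the dial centre. A line fitted along the pointer came out lower, at 0.15–0.18 rad. I trusted the end point, because the line is short and the assumed dial centre hardly changes the end-point comparison.
- **Last picture, everything else:** The timer's two dishes (collar and bearing in them), the bottle and the steel ring show no shift (0.0 px) from the picture taken before the dial was turned. The robot was clear of everything.
- **Only one view:** The grey bin hides the timer from the scene camera, so these last checks rest on the top camera alone.

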